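# Lock the last cover stud of a drive unit with its quarter-turn key

### The job

One of the four slotted studs on the housing's cover still stands up unlocked: take the T-handled key from its stand, press that stud down with the key and turn it about a quarter turn clockwise, gently and no farther than its stop, so that when you let up it drops into its catch like the other three. Then put the key back upright in its stand, fully home. Do not touch that stud with the fingers, and leave the other things on the bench and cover where they are.

Things in the scene. Friction and masses are not known exactly. Their poses are not given: they have to be found in the camera images.
- housing: grey drive-unit housing fixed on levelling feet, 160 (its x) x 230 (its y) x 53 mm. Origin: centre of its underside, 0 to 5 mm above the bench. Its top face, 53 mm above the origin, is a bare aluminium cover. On it stand four slotted round studs, at 50 mm either way along x and 75 mm along y from its centre. Three are locked: heads 12 mm above the cover, slots roughly along the housing's y
- catch: mount of the unlocked stud (any of the four): dark washer 43 mm across. Origin: on the stud's axis, at the cover's face; axes as the housing's. The catch below floats: it lies 66 to 114 degrees clockwise (seen from above) from the start, with a hard stop 2 degrees past it, where a pressed stud can turn no farther. The blade has 7 degrees of play either way in the slot, so the key turns farther than the stud
- stud_head (a point): centre of the unlocked stud's top face, z up, x along its slot (at the start the housing's x, or up to 6 degrees clockwise). Head 32 mm across; slot 5 mm wide, 23 long, 6 deep, ends closed. Up it stands 17 mm above the cover; a spring (5 N, 10 N at the bottom stop) lets it be pushed to 7 mm. It turns only below 9 mm. Let up part way round it sticks at 9 mm; let up at the catch it rises to 12 mm and is held
- key: loose steel T-key, 72 mm tall, 0.1 to 0.2 kg, upright in its stand. Origin: centre of the blade's tip, z up the shank. From the tip up: flat blade 16 mm wide (x), 3 mm thick (y), round-edged, to 10 mm; shank 14 mm across, to 30 mm; collar 34 mm across, 30 to 36 mm; neck 14 mm across, to 48 mm; crossbar handle 60 mm (x) x 12 mm (y), 48 to 72 mm, to be gripped across the 12 mm
- key_tip (a point): centre of the key blade's tip (the key's origin), axes as the key's
- stand_mouth (a point): centre of the mouth of the key stand's hole, at its top face, z up. The stand: a wooden block fixed to the bench, 60 x 60 x 40 mm, with a round upright hole 22 mm across, 34 mm deep. The key hangs in it by its collar, which rests on the top face, its tip 30 mm below this point. Any yaw of the key is right
- gear: steel spur-gear blank, 28 mm across, 14 mm tall, lying loose on the middle of the cover between the studs; a bystander, origin under its middle
- screwdriver: screwdriver, 170 mm long, on the bench; a bystander, origin under its middle
- wrench: open-ended wrench, 160 mm long, on the bench; a bystander, origin under its middle
- spray_can: upright aluminium spray can, 52 mm across, 150 mm tall; a bystander, origin under its middle
- battery: tool battery pack, 75 x 110 x 64 mm; a bystander, origin under its middle
- tub: open round tub, 70 mm across, 50 mm tall; a bystander, origin under its middle
- rotor: copper motor rotor standing on end, 44 mm across, 75 mm tall; a bystander, origin under its middle
There are look-alikes about, which are no part of the job. Leave any turquoise or yellow look-alike of the key alone. Of the things that look like the part that bears stand_mouth, take the one that is farthest from the robot's base at the start.

How it is judged (in metres and radians):
On the way, in this order (a step that is already met when the one before it is completed fails the run):
1. the key's blade is in the slot of the unlocked stud and the stud is pressed down far enough to turn (z of key_tip in the frame of stud_head below -0.0035 m and horizontal distance between key_tip and stud_head below 0.007 m and angle between the x axis of key and the x axis of stud_head, either way round below 0.3 rad and z of stud_head in the frame of catch below 0.0092 m), for 0.1 s.
2. the stud has been turned and has come up into its catch (angle between the x axis of stud_head and the x axis of catch, either way round above 1 rad and z of stud_head in the frame of catch between 0.0108 and 0.0132 m), for 0.2 s.
At the end, for the whole second after the job is handed in: the stud is caught: its slot turned more than 1.0 rad from the housing's x and its head top 10.8 to 13.2 mm above the cover; the key is back in its stand at rest: within 6 mm of the hole's centre line, tip less than 14 mm above the bench, tilted less than 0.08 rad (all of step 2 and horizontal distance between key and stand_mouth below 0.006 m and height (world z) of key below 0.014 m and angle between key's own z axis and vertical below 0.08 rad and linear speed of key below 0.02 m/s); the robot touches nothing.
It fails at once if the key bears on the unlocked stud with more than 50 N (sum over its contacts) (contact force between key and catch above 50 N).
It fails at once if the key bears on the housing with more than 20 N (contact force between key and housing above 20 N).
It fails at once if the fingers touch the unlocked stud (contact force between the fingers and catch above 1 N).
It fails at once if another thing is moved more than 25 mm (distance of any of gear, screwdriver, wrench, spray_can, battery, tub, rotor from where it was at the start of the episode above 0.025 m).
It also fails if it takes over 72 s, if anything falls off the work surface, if the arm or the gripper's body presses on something with over 40 N, if the wrist force passes 120 N, or if a joint passes its speed limit or range.

### The arm

A 6-joint arm with a two-finger parallel gripper is mounted at the origin on the work surface. World frame = base frame: x ahead of the robot, y to its left, z up, the work surface at z = 0. Lengths are in mm, angles in rad, forces in N, time in s.
With the tool pointing down it reaches from about 225 to 725 mm from the base axis. Payload 3.1 kg.
Tool frame: the origin (TCP) lies between the finger pads; the fingertips stand finger_overhang ahead of it and the grasp point (between the pads) lies 3 mm ahead of it (finger_overhang is the distance from the TCP to the fingertips, in mm); z points along the fingers, y is the direction in which the jaws open and shut (so a half turn about z gives the same grasp; the last joint's range is limited). The gripper opens to 85 mm and grips with 20 to 120 N. Pads are 22 mm wide; open, the fingers measure 114 mm over their backs; the gripper's body (76 mm by 85 mm) begins 54 mm behind the grasp point. The pads swing forward as they close: fully open they stand 13 mm farther back than shut.
Start: joints at [1.107, 0.048, 0.099, 1.622, 0, 1.443], TCP at [173.007, 495.667, 230.312] pointing down, gripper open.
Joint ranges: [-2.91, 2.91], [-0.99, 1.94], [-1.21, 1.42], [-2.12, 2.29], [-1.49, 1.47], [-3.14, 3.14]. Speed limits (rad/s): [2.79, 2.79, 3.14, 3.14, 3.14, 3.14].

### API

Orientations are given as a unit quaternion [w, x, y, z].
In Python, from workcell import * gives the robot as it stands.
- The arm moves only by the tool send_rows, never from a script. Its argument "moves" is a list of rows, each an object with "claw": the opening, from 0 (shut) to 1 (fully open); "xyz": the shift along the tool's x, y, z in units of 30 mm (1.0 is 30 mm), a list of three; "yaw": the turn about the tool's z in units of 5 degrees (1.0 is 5 degrees). In form: [{"claw": claw, "xyz": [dx, dy, dz], "yaw": yaw}, ...]. A call has 1 to 12 rows; each row is the pose to reach, as a shift and turn from the pose measured when the call began, along the tool's axes at that moment; what a row does not reach only later rows make up. A row lasts 1/12 s, in which the tool goes at most 41.7 mm and 7.16 degrees, less where a joint would pass 70% of its speed; a pose out of reach is approached as far as the arm can. A call with a gripper value outside its range is refused whole. The fingers move at their own pace and stop on an object; "newtons" is the grip in N (left out, the last holds). Time passes only in rows, so rows that repeat a pose let the fingers close. It gives the time, the measured TCP pose, the force and the opening at its end, in the units of the state.
- state(): the state, without advancing time (a new reading comes with each control period).
- read_camera(name): name is "scene" or "side" or "wrist"; returns the picture (400x640x3 uint8, blue, green, red); there is no depth.
- camera_info(name): a dict with "intrinsics" (3x3 intrinsics, pixels), "R" (3x3) and "t" (3): a world point X has camera coordinates R X + t; the wrist camera has in their place "tool_from_camera" (4x4, takes a point from camera to tool coordinates, whose origin is the TCP and whose axes are the flange's). Camera axes: x right, y down, z forward; pixel columns grow to the right and rows downward; lengths in mm; the calibration is good to about 2 mm. A picture is of the moment at which its call begins: read the wrist's pose just before it. camera_info takes no time and is no camera call.
- sign_off(): hands the job in, once; it reports no verdict.
The state is a dict: "time_s": time; "joints": joint angles; "qvel": joint speeds; "effort": joint torques, N m; "ee_pos": TCP position; "tcp_rot": TCP orientation; "wrist_force": force on the tool from outside, world axes, zero at the start; "ft_torque": the same for the moment, N m; "gripper_width": opening from 0.0 (shut) to 1.0 (fully open).
Only numpy, scipy, OpenCV 4.12 (cv2) and the standard library are available. Lean on these libraries where they do the work, as an engineer would, in place of code of your own. Each camera call takes 0.05 s, during which the arm holds its last target. There are 200 camera calls.

## Working session

There is one attempt and no reset: what is moved stays moved. The work goes in short steps, Python scripts to look and compute and a tool call to move; the robot and the scene stay as the last step left them, time stands still between calls to the robot, and variables do not carry over. Pictures are saved under pics/ and viewed, about 8 in all and at most 12, crops included, and the job is handed in when it is done.

Besides the shell and the picture viewer there is one more tool, called as name(argument=value, ...) on one line, values as JSON. send_rows: Moves the arm, as the interface text tells. Its arguments: {"type":"object","properties":{"moves":{"type":"array"},"newtons":{"type":"number"}},"required":["moves"]}

```bash
mkdir -p pics; ls
cat > h.py <<'E'
from workcell import *
import numpy as np, cv2
from scipy.spatial.transform import Rotation as Ro
def cam(name,st=None):
    c=camera_info(name); K=np.array(c["intrinsics"])
    if "R" in c: R=np.array(c["R"]); t=np.array(c["t"]).ravel()
    else:
        st=st or state(); T=np.eye(4); q=st["tcp_rot"]
        T[:3,:3]=Ro.from_quat([q[1],q[2],q[3],q[0]]).as_matrix(); T[:3,3]=st["ee_pos"]
        W=np.linalg.inv(T@np.array(c["tool_from_camera"])); R=W[:3,:3]; t=W[:3,3]
    return K,R,t
def ray(C,uv):
    K,R,t=C; d=R.T@np.linalg.inv(K)@np.array([uv[0],uv[1],1.]); return -R.T@t,d
def onz(C,uv,z):
    o,d=ray(C,uv); return o+d*(z-o[2])/d[2]
def proj(C,X):
    K,R,t=C; p=K@(R@np.array(X)+t); return p[:2]/p[2]
def tri(C1,a,C2,b):
    o1,d1=ray(C1,a);o2,d2=ray(C2,b)
    s=np.linalg.lstsq(np.c_[d1,-d2],o2-o1,rcond=None)[0]
    p,q=o1+s[0]*d1,o2+s[1]*d2; return (p+q)/2,np.linalg.norm(p-q)
E
python3 - <<'E'
from h import *
for n in("scene","side","wrist"):
    st=state();im=read_camera(n);cv2.imwrite(f"pics/{n}0.png",im); print(n,camera_info(n))
print(st)
a=cv2.imread("pics/scene0.png");
E
```

```text
pics
scene {'intrinsics': array([[487.72696697,   0.        , 313.72137524],
       [  0.        , 487.72696697, 202.78667003],
       [  0.        ,   0.        ,   1.        ]]), 'R': array([[ 0.82620864,  0.56328325,  0.00955273],
       [ 0.40954686, -0.58889592, -0.6967589 ],
       [-0.38684705,  0.57958052, -0.71724178]]), 't': array([-400.91980223, -189.10635774, 1699.84221961])}
side {'intrinsics': array([[376.75768165,   0.        , 319.72475301],
       [  0.        , 376.75768165, 205.27932063],
       [  0.        ,   0.        ,   1.        ]]), 'R': array([[-0.86483423, -0.50195339,  0.01022538],
       [-0.39236967,  0.66304148, -0.63751239],
       [ 0.31322165, -0.55535466, -0.77037225]]), 't': array([457.58103107, 282.76412222, 907.63998324])}
wrist {'intrinsics': array([[303.11698123,   0.        , 317.80180664],
       [  0.        , 303.11698123, 203.23617834],
       [  0.        ,   0.        ,   1.        ]]), 'tool_from_camera': array([[-7.24511175e-05, -9.55507453e-01, -2.94966950e-01,
         7.46962376e+01],
       [ 9.99999951e-01,  2.02298062e-05, -3.1
[... 187 characters left out ...]
     1.00000000e+00]])}
{'time_s': 0.1, 'joints': array([1.10722511e+00, 4.86807469e-02, 9.77408862e-02, 1.62199332e+00,
       5.79010651e-05, 1.44301421e+00]), 'qvel': array([ 0.00122969, -0.00075644,  0.00420496,  0.00088849,  0.00101455,
        0.00048731]), 'effort': array([ 2.25612413e-03, -3.39851046e+01,  3.20936573e+01,  1.57982198e-02,
       -1.45798990e-04, -1.21223829e-05]), 'ee_pos': array([172.73147471, 495.18569626, 229.2252708 ]), 'tcp_rot': array([-3.39020554e-04,  1.67106812e-01,  9.85938219e-01, -1.01362820e-03]), 'wrist_force': array([-0.17188951,  0.13364652,  0.0587385 ]), 'ft_torque': array([-0.03477053, -0.03298863, -0.01046163]), 'gripper_width': 1.000324114208633}
```

View pics/scene0.png

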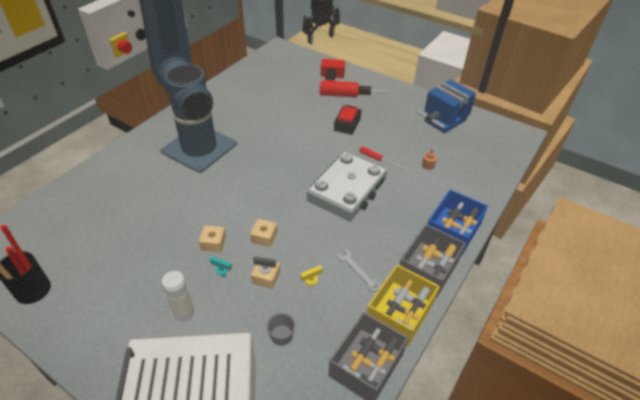

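View pics/side0.png

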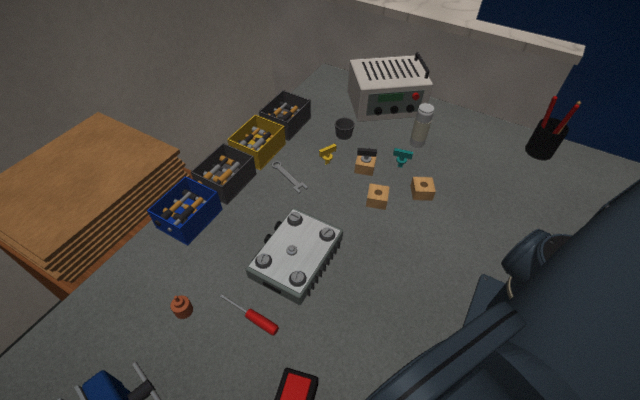

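Scene: stands at about (212,238), (263,232) and (265,270, holding a dark key). There is a turquoise key at (220,265), a yellow one at (312,273), and the housing is at (347,183). Next I'll compute the stand ranges and view close crops.

Run:
```python
from h import *
S=cam("scene");D=cam("side")
for n,a,b in (("standA",(212,233),(423,182)),("standB",(263,227),(378,190)),("keystand",(265,268),(366,158)),("key handle",(264,262),(367,152)),("housing gear",(351,176),(292,251))):
    p,e=tri(S,a,D,b); print(n,p.round(0),e.round(1),"range",np.hypot(*p[:2]).round(0))
s=cv2.imread("pics/scene0.png");d=cv2.imread("pics/side0.png")
f=lambda im,x,y,w,h:cv2.resize(im[y:y+h,x:x+w],(400,300),interpolation=cv2.INTER_CUBIC)
o=np.vstack([np.hstack([f(s,220,225,80,60),f(s,300,145,96,72)]),np.hstack([f(d,335,135,80,60),f(d,240,200,112,84)])])
cv2.imwrite("pics/c1.png",o)
```

```text
standA [ 336. -288.   48.] 1.0 range 443.0
standB [ 440. -189.   48.] 1.0 range 478.0
keystand [ 531. -297.   45.] 0.3 range 609.0
key handle [ 531. -298.   70.] 0.3 range 608.0
housing gear [539. 126.  59.] 0.9 range 554.0
```

View pics/c1.png

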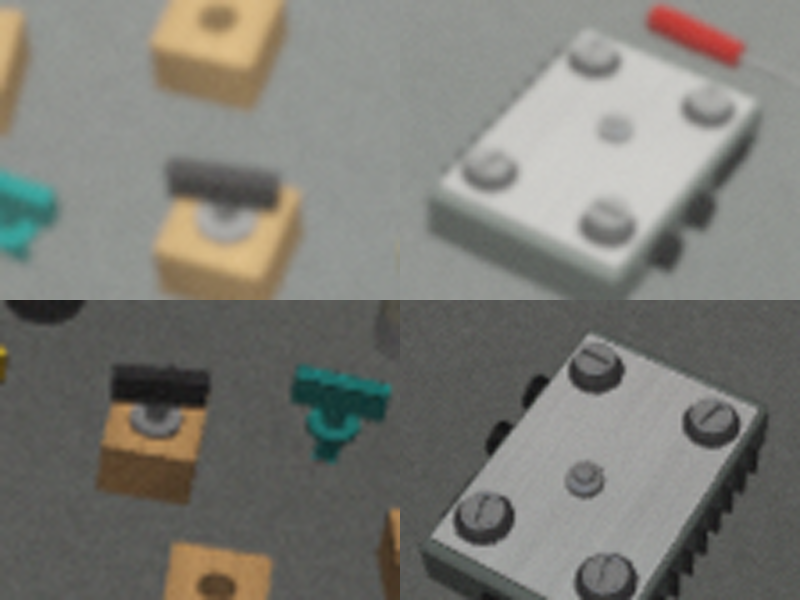

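Key in the chosen stand (range 609 mm, the farthest): dark crossbar with grey collar, so it is neither turquoise nor yellow. The unlocked stud looks to be the one at side px (295,218), scene px (350,197), since its slot is skewed against the other three. I'll locate it and plan a hover over it with the wrist camera.

Run:
```python
from h import *
S=cam("scene");D=cam("side")
sc=lambda u,v:(300+(u-400)*.24,145+v*.24); sd=lambda u,v:(240+(u-400)*.28,200+(v-300)*.28)
for a,b in (((608,216),(596,358)),((490,165),(710,417)),((595,50),(606,570)),((708,100),(484,512))):
    p,e=tri(S,sc(*a),D,sd(*b)); print(p.round(1),e.round(1))
import workcell; print([n for n in dir(workcell) if n[0]!='_'], getattr(workcell,'finger_overhang',None))
st=state();q=st["tcp_rot"];R=Ro.from_quat([q[1],q[2],q[3],q[0]]).as_matrix();print(R.round(3))
```

```text
[588.9  34.6  70.7] 2.4
[488.8  35.   65.8] 1.3
[486.3 183.5  70.5] 2.9
[584.7 186.4  67. ] 2.9
['IKError', 'camera_info', 'finger_overhang', 'read_camera', 'sign_off', 'state'] 22.0
[[-0.944  0.33  -0.001]
 [ 0.33   0.944 -0.002]
 [ 0.    -0.002 -1.   ]]
```

send_rows(moves=[{"claw": 1, "xyz": [-18.15, -9.9, 1.5], "yaw": 0}, {"claw": 1, "xyz": [-18.15, -9.9, 1.5], "yaw": 0}, {"claw": 1, "xyz": [-18.15, -9.9, 1.5], "yaw": 0}, {"claw": 1, "xyz": [-18.15, -9.9, 1.5], "yaw": 0}, {"claw": 1, "xyz": [-18.15, -9.9, 1.5], "yaw": 0}, {"claw": 1, "xyz": [-18.15, -9.9, 1.5], "yaw": 0}, {"claw": 1, "xyz": [-18.15, -9.9, 1.5], "yaw": 0}, {"claw": 1, "xyz": [-18.15, -9.9, 1.5], "yaw": 0}, {"claw": 1, "xyz": [-18.15, -9.9, 1.5], "yaw": 0}, {"claw": 1, "xyz": [-18.15, -9.9, 1.5], "yaw": 0}, {"claw": 1, "xyz": [-18.15, -9.9, 1.5], "yaw": 0}, {"claw": 1, "xyz": [-18.15, -9.9, 1.5], "yaw": 0}])

```text
time_s: 1.15
ee_pos: [508.1, 123.8, 193.2]
tcp_rot: [-0.0, 0.167, 0.986, -0.001]
wrist_force: [0.7, 0.3, -0.0]
gripper_width: 0.998
```

send_rows(moves=[{"claw": 1, "xyz": [-3.5, -1.9, 0.75], "yaw": 0}, {"claw": 1, "xyz": [-3.5, -1.9, 0.75], "yaw": 0}, {"claw": 1, "xyz": [-3.5, -1.9, 0.75], "yaw": 0}, {"claw": 1, "xyz": [-3.5, -1.9, 0.75], "yaw": 0}, {"claw": 1, "xyz": [-3.5, -1.9, 0.75], "yaw": 0}, {"claw": 1, "xyz": [-3.5, -1.9, 0.75], "yaw": 0}])

```text
time_s: 1.65
ee_pos: [587.8, 35.4, 170.1]
tcp_rot: [-0.002, 0.168, 0.986, -0.001]
wrist_force: [0.5, 0.0, 0.2]
gripper_width: 1.002
```

Run:
```python
from h import *
st=state();im=read_camera("wrist");cv2.imwrite("pics/w1.png",im);np.save("w1.npy",st,allow_pickle=True)
C=cam("wrist",st);print(st["ee_pos"],proj(C,[589,35,72]))
cv2.imwrite("pics/w1v.png",cv2.resize(im,(800,500)))
```

```text
[587.83477855  35.35176024 170.06008886] [317.60671833 205.10228507]
```

View pics/w1v.png

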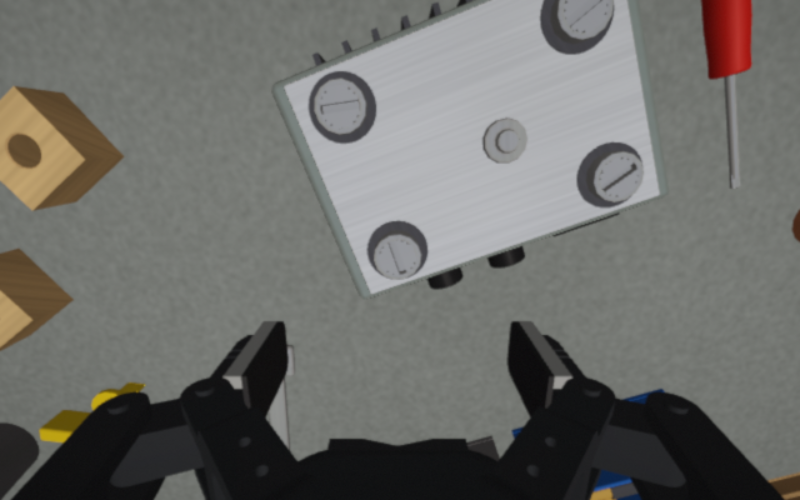

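The wrist view confirms the choice. The unlocked stud is at (397,256) of 800x500, i.e. px (318,205), with its slot across the housing; the other three slots run along y. Now I'll measure the slot, locked stud centres and housing yaw.

```bash
cat >> h.py <<'E'
def blobs(im,box,pred,amin=15):
    x,y,w,h=box;g=cv2.cvtColor(im,cv2.COLOR_BGR2GRAY)[y:y+h,x:x+w]
    m=pred(g).astype(np.uint8);n,l,s,c=cv2.connectedComponentsWithStats(m)
    out=[]
    for i in range(1,n):
        if s[i,4]>=amin:
            P=np.argwhere(l==i)[:,::-1].astype(np.float32)+[x,y];out.append((s[i,4],P.mean(0),cv2.minAreaRect(P.astype(np.float32))))
    return out
E
python3 - <<'E'
from h import *
im=cv2.imread("pics/w1.png");st=np.load("w1.npy",allow_pickle=True).item();C=cam("wrist",st)
g=cv2.cvtColor(im,cv2.COLOR_BGR2GRAY);np.set_printoptions(linewidth=250)
print(g[186:226:1,294:342:1][::1,::2])
# washers: dark ring outer hull
for c in ((317,203),(274,85),(462,13),(489,141)):
    x0,y0=max(0,c[0]-34),max(0,c[1]-34)
    for b in blobs(im,(x0,y0,68,68),lambda g:g<105,150): print(c,b[0],[np.round(v,1) for v in b[2]])
cv2.imwrite("pics/z.png",cv2.resize(im[170:240,283:363],(800,700)[:2],interpolation=cv2.INTER_CUBIC)[:600])
E
```

```text
[[181 179 123  71  72  71  71  70  69  67  71  72  73  73  70  69  70  69  69  71  69  80 159 180]
 [180 173  88  72  72  72  71  68  69  75  84  91  97 100  79  71  69  69  69  71  69  70 128 181]
 [181 158  75  70  72  71  70  68  86 108 118 126 135 136 112  90  74  71  69  70  70  70  87 177]
 [181 137  71  71  71  71  68  79 119 145 146 145 146 146 142 125 102  79  70  69  71  69  75 166]
 [181 113  70  71  71  69  73 108 141 149 149 147 146 148 146 144 138 106  73  70  70  69  70 150]
 [177  91  70  70  70  70 100 138 148 149 149 147 146 145 144 146 148 135  85  70  70  69  69 120]
 [166  79  71  70  69  87 134 146 148 147 147 147 147 140 138 145 148 146 112  74  70  70  70  99]
 [158  77  71  70  70 117 144 146 141 145 147 148 151 143 138 147 144 148 137  86  71  70  69  87]
 [136  73  72  70  79 137 145 147 130 141 147 149 151 150 150 149 133 147 148 112  74  70  69  80]
 [118  72  72  69  99 145 145 149 136 136 146 148 151 151 151 150 136 146 149 137  83  70  68  77]
 [116  71  72  69 121 147 144 151 147 135 146 148 151 151 151 151 150 151 149 148 104  70  68  73]
 [114  72  
[... 2467 characters left out ...]
83 182 182 181 181 181 182 171 148 144 148 147 144 145 150 151 154 180 183 176 153 131 124 112]
 [182 181 181 181 182 183 183 182 179 158 158 158 151 154 162 179 181 180 171 145 123 117 121 107]
 [181 181 181 182 184 184 183 183 183 179 178 179 179 181 182 183 175 161 132 122 110 117 113 117]
 [179 182 183 184 184 183 183 182 181 181 181 183 184 183 182 171 144 124 116 116 103 120 120 121]]
(317, 203) 660 [array([317.6, 196.7]), array([47.1, 39.7]), np.float64(1.8)]
(274, 85) 954 [array([273.5,  85. ]), array([56., 53.]), np.float64(90.0)]
(462, 13) 945 [array([457. ,  23.5]), array([56.1, 38.9]), np.float64(17.2)]
(489, 141) 893 [array([484.1, 138.1]), array([42. , 54.3]), np.float64(20.4)]
```

send_rows(moves=[{"claw": 1, "xyz": [-1.87, -11.1, 0], "yaw": -10}, {"claw": 1, "xyz": [-1.87, -11.1, 0], "yaw": -10}, {"claw": 1, "xyz": [-1.87, -11.1, 0], "yaw": -10}, {"claw": 1, "xyz": [-1.87, -11.1, 0], "yaw": -10}, {"claw": 1, "xyz": [-1.87, -11.1, 0], "yaw": -10}, {"claw": 1, "xyz": [-1.87, -11.1, 0], "yaw": -10}, {"claw": 1, "xyz": [-1.87, -11.1, 0], "yaw": -10}, {"claw": 1, "xyz": [-1.87, -11.1, 0], "yaw": -10}, {"claw": 1, "xyz": [-1.87, -11.1, 0], "yaw": -10}, {"claw": 1, "xyz": [-1.87, -11.1, 0], "yaw": -10}, {"claw": 1, "xyz": [-1.87, -11.1, 0], "yaw": -10}, {"claw": 1, "xyz": [-1.87, -11.1, 0], "yaw": -10}])

```text
time_s: 2.7
ee_pos: [531.5, -295.2, 172.1]
tcp_rot: [-0.001, -0.266, 0.964, -0.0]
wrist_force: [-0.8, -0.5, 0.2]
gripper_width: 1.002
```

Run:
```python
from h import *
st=state();im=read_camera("wrist");cv2.imwrite("pics/w2.png",im);np.save("w2.npy",st,allow_pickle=True)
C=cam("wrist",st);print(st["ee_pos"],st["tcp_rot"],proj(C,[531,-298,82]))
cv2.imwrite("pics/w2v.png",im[60:360,120:520].repeat(2,0).repeat(2,1))
for b in blobs(im,(200,100,240,200),lambda g:g<75,150): print(b)
```

```text
[ 531.52096856 -295.19588257  172.05585814] [-5.95578230e-04 -2.66116372e-01  9.63940709e-01 -1.77681234e-04] [315.41891051 204.11642559]
(np.int32(922), array([217.02169197, 282.46312364]), ((215.0, 278.0), (42.0, 30.0), 90.0))
(np.int32(954), array([419.25786164, 282.71069182]), ((422.5, 278.0), (42.0, 33.0), 90.0))
```

View pics/w2v.png

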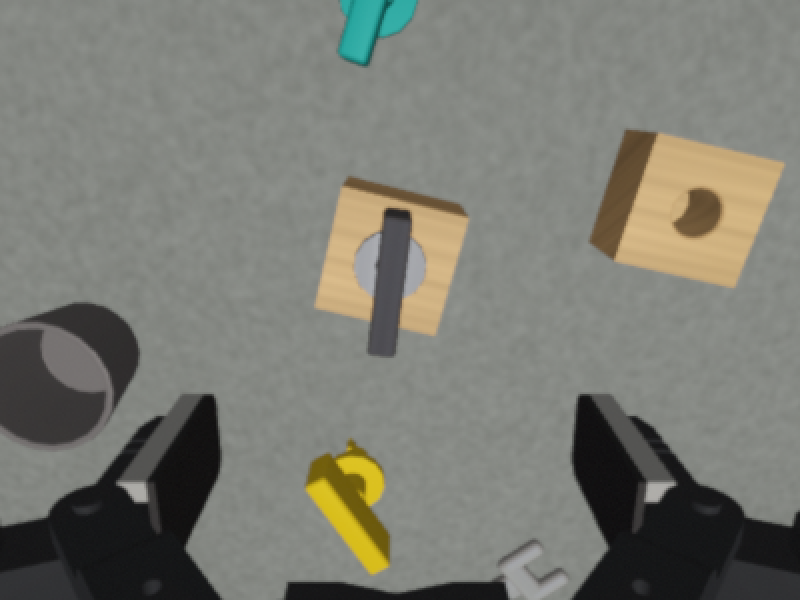

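The crop shows the dark crossbar on its grey collar in the stand, running from (398,212) to (381,355), about 6° off image vertical; both look-alikes are clear of it. Measuring it.

Run:
```python
from h import *
im=cv2.imread("pics/w2.png");st=np.load("w2.npy",allow_pickle=True).item();C=cam("wrist",st)
for lo in(60,):
  for b in blobs(im,(290,150,55,95),lambda g:(g<95)&(g>50),100):
    print(b); bx=cv2.boxPoints(b[2]); w=np.array([onz(C,p,82) for p in bx]);print(w.round(1), np.linalg.norm(w[0]-w[1]),np.linalg.norm(w[1]-w[2]),w.mean(0))
    e=w[1]-w[0] if np.linalg.norm(w[0]-w[1])>30 else w[2]-w[1]; print("ang",np.degrees(np.arctan2(e[1],e[0])))
# collar: light gray ring -> fit
hsv=cv2.cvtColor(im,cv2.COLOR_BGR2HSV);g=cv2.cvtColor(im,cv2.COLOR_BGR2GRAY)
m=np.zeros_like(g);s=(slice(165,220),slice(290,345));m[s]=((hsv[s][...,1]<50)&(g[s]>125)).astype(np.uint8)
P=np.argwhere(m)[:,::-1].astype(np.float32);(c,r)=cv2.minEnclosingCircle(P);print("collar",c,r,onz(C,c,46),r*2*st["ee_pos"][2]/300)
q=st["tcp_rot"];print(Ro.from_quat([q[1],q[2],q[3],q[0]]).as_matrix().round(3))
```

```text
(np.int32(210), array([318.8952381 , 156.55714286]), ((318.7647705078125, 156.44119262695312), (52.63022994995117, 3.8805696964263916), 14.03624439239502))
[[ 503.9 -334.3   82. ]
 [ 501.1 -335.1   82. ]
 [ 489.3 -296.4   82. ]
 [ 492.2 -295.4   82. ]] 2.9653815207202703 40.44513393184771 [ 496.61578546 -315.30326876   82.        ]
ang 106.87057296484113
(np.int32(954), array([314.34067086, 202.42348008]), ((314.0615539550781, 202.00770568847656), (14.512063026428223, 70.94786834716797), 7.125016689300537))
[[ 560.7 -292.9   82. ]
 [ 505.9 -316.7   82. ]
 [ 501.4 -306.3   82. ]
 [ 556.  -281.8   82. ]] 59.69855407593805 11.286091219831018 [ 531.00412129 -299.41158313   82.        ]
ang -156.5639637344041
collar (317.0, 205.03488159179688) 30.397871017456055 [ 540.75765049 -290.79198875   46.        ] 34.867545224125244
[[-0.858 -0.513 -0.001]
 [-0.513  0.858 -0.001]
 [ 0.001 -0.    -1.   ]]
```

send_rows(newtons=80, moves=[{"claw": 1, "xyz": [0.09, -0.11, 0], "yaw": 1.5}, {"claw": 1, "xyz": [0.09, -0.11, 0.8], "yaw": 1.5}, {"claw": 1, "xyz": [0.09, -0.11, 1.6], "yaw": 1.5}, {"claw": 1, "xyz": [0.09, -0.11, 2.4], "yaw": 1.5}, {"claw": 1, "xyz": [0.09, -0.11, 3.0], "yaw": 1.5}, {"claw": 1, "xyz": [0.09, -0.11, 3.24], "yaw": 1.5}, {"claw": 1, "xyz": [0.09, -0.11, 3.24], "yaw": 1.5}, {"claw": 0.3, "xyz": [0.09, -0.11, 3.24], "yaw": 1.5}, {"claw": 0.2, "xyz": [0.09, -0.11, 3.24], "yaw": 1.5}, {"claw": 0.1, "xyz": [0.09, -0.11, 3.24], "yaw": 1.5}, {"claw": 0, "xyz": [0.09, -0.11, 3.24], "yaw": 1.5}, {"claw": 0, "xyz": [0.09, -0.11, 3.24], "yaw": 1.5}])

```text
time_s: 3.75
ee_pos: [531.6, -299.7, 76.1]
tcp_rot: [0.0, -0.203, 0.979, -0.001]
wrist_force: [-0.5, 0.4, -0.7]
gripper_width: 0.304
```

send_rows(moves=[{"claw": 0, "xyz": [0, 0, 0], "yaw": 0}, {"claw": 0, "xyz": [0, 0, 0], "yaw": 0}, {"claw": 0, "xyz": [0, 0, 0], "yaw": 0}, {"claw": 0, "xyz": [0, 0, 0], "yaw": 0}, {"claw": 0, "xyz": [0, 0, 0], "yaw": 0}, {"claw": 0, "xyz": [0, 0, 0], "yaw": 0}])

```text
time_s: 4.25
ee_pos: [531.9, -299.9, 76.8]
tcp_rot: [0.0, -0.203, 0.979, -0.001]
wrist_force: [-1.4, 0.9, 3.3]
gripper_width: 0.097
```

send_rows(moves=[{"claw": 0, "xyz": [0, 0, -0.3], "yaw": 0}, {"claw": 0, "xyz": [0, 0, -0.8], "yaw": 0}, {"claw": 0, "xyz": [0, 0, -1.4], "yaw": 0}, {"claw": 0, "xyz": [0, 0, -2.2], "yaw": 0}, {"claw": 0, "xyz": [0, 0, -3.0], "yaw": 0}, {"claw": 0, "xyz": [0, 0, -4.0], "yaw": 0}, {"claw": 0, "xyz": [0, 0, -4.0], "yaw": 0}, {"claw": 0, "xyz": [0, 0, -4.0], "yaw": 0}, {"claw": 0, "xyz": [0, 0, -4.0], "yaw": 0}])

```text
time_s: 5.0
ee_pos: [531.5, -299.5, 196.1]
tcp_rot: [0.0, -0.203, 0.979, -0.001]
wrist_force: [-0.5, 0.4, -1.2]
gripper_width: 0.101
```

Run:
```python
from h import *
st=state();im=read_camera("wrist");cv2.imwrite("pics/w3.png",im);np.save("w3.npy",st,allow_pickle=True)
C=cam("wrist",st);print(st["ee_pos"],st["tcp_rot"],st["gripper_width"],proj(C,st["ee_pos"]-[0,0,67]),proj(C,[531.9,-299.9,40]))
cv2.imwrite("pics/w3v.png",im[60:360,120:520].repeat(2,0).repeat(2,1))
```

```text
[ 531.53811736 -299.52685385  196.06824197] [ 1.13860271e-04 -2.02767926e-01  9.79226214e-01 -1.08467791e-03] 0.1012023241801689 [318.16695542 215.73510242] [317.76684089 186.64434983]
```

View pics/w3v.png

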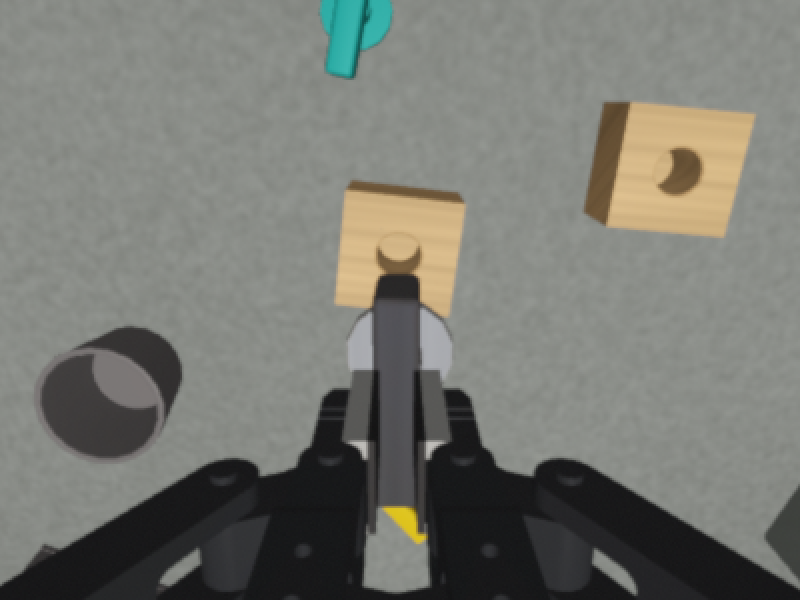

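The wrist view shows the key held upright, with the handle centred at (397,300 to 507) and the collar arc centred near column 400. The stand hole is at (399,253). I'll measure key centring and tilt sub-pixel.

Run:
```python
from h import *
im=cv2.imread("pics/w3.png");st=np.load("w3.npy",allow_pickle=True).item()
T=np.array(camera_info("wrist")["tool_from_camera"]);K=np.array(camera_info("wrist")["intrinsics"])
def tool(uv,z):  # tool coords at tool z
    d=T[:3,:3]@np.linalg.inv(K)@[uv[0],uv[1],1];o=T[:3,3];return (o+d*(z-o[2])/d[2]).round(2)
g=cv2.cvtColor(im,cv2.COLOR_BGR2GRAY).astype(float);hsv=cv2.cvtColor(im,cv2.COLOR_BGR2HSV)
# handle edges per row, rows 215..240 : subpixel via gradient extremes
def edges(r,a,b):
    d=np.gradient(cv2.GaussianBlur(g,(3,3),0)[r,a:b]); i=np.argsort(-abs(d)); return d
for r in (214,220,226,232):
    row=g[r,285:355]; print(r,row.astype(int)[8:62])
print("handle col",[g[r,318].astype(int) for r in range(190,216,1)],[g[r,318].astype(int) for r in range(300,322)])
# collar arc: bright low-sat
m=((hsv[...,1]<40)&(g>140)).astype(np.uint8);m[:205]=0;m[248:]=0;m[:,:285]=0;m[:,355:]=0
cs,_=cv2.findContours(m,cv2.RETR_EXTERNAL,cv2.CHAIN_APPROX_NONE)
P=np.vstack([c[:,0] for c in cs if len(c)>15]);print(P[:,0].min(),P[:,0].max(),P[:,1].min(),P[:,1].max())
from scipy.optimize import least_squares
# outer points only: per row, extreme left/right
Q=[]
for r in range(212,244):
    x=P[P[:,1]==r][:,0]
    if len(x)>1 and x.min()<306 and x.max()>331: Q+= [(x.min()-.5,r),(x.max()+.5,r)]
W=np.array([tool(q,31) for q in Q]);
f=least_squares(lambda p:np.hypot(W[:,0]-p[0],W[:,1]-p[1])-p[2],[0,0,17],loss="soft_l1");print("collar tool",f.x,f.cost,len(W))
print("handle ends tool z=-5",tool((318.3,209.5),-5),tool((318.5,313.5),-5))
```

```text
214 [140 139 140 141 142 143 144 145 146 144 134 112  82  68  72  79  84  85
  85  85  84  84  84  83  83  83  83  83  83  84  85  85  86  84  82  78
  78 127 141 128 106 101 127 160 177 180 182 181 181 181 180 174 156 144]
220 [142 142 141 141 129 119 139 162 170 172 172 171 153 107  75  79  84  86
  85  85  84  85  85  83  83  83  82  83  84  85  85  86  86  85  82  78
  86 153 171 171 171 173 174 173 172 169 152 127 114 128 140 145 146 147]
226 [137 127 132 157 168 170 170 171 172 172 172 171 153 106  75  78  84  86
  85  85  84  85  84  84  83  84  83  83  84  85  85  85  86  84  82  77
  85 153 171 171 172 173 174 174 172 172 171 171 171 169 152 125 125 136]
232 [153 169 173 171 170 170 170 171 172 172 172 172 159 112  76  77  83  85
  86  85  85  84  84  84  83  83  83  82  84  85  86  86  86  84  81  77
  83 152 170 171 172 173 173 173 173 172 172 171 171 171 171 171 167 145]
handle col [np.int64(136), np.int64(101), np.int64(99), np.int64(100), np.int64(99), np.int64(96), np.int64(84), np.int64(55), np.int64(40), np.int64(39), np.int64(40), np.int64(40), np.int64(40), np.int64(41), np.int64(40), np.int64(40), np.int64(40), np.int64(41), np.int64(44), np.int64(57), np.int64(68), np.int64(75), np.int64(80), np.int64(82), np.int64(83), np.int64(84)] [np.int64(80), np.int64(80), np.int64(79), np.int64(79), np.int64(80), np.int64(80), np.int64(79), np.int64(79), np.int64(79), np.int64(79), np.int64(79), np.int64(79), np.int64(87), np.int64(139), np.int64(182), np.int64(185), np.int64(185), np.int64(185), np.int64(184), np.int64(183), np.int64(179), np.int64(167)]
285 354 205 247
collar tool [ 0.41578795  1.04617292 21.97903171] 40.93782253146931 64
handle ends tool z=-5 [28.68  0.11 -5.  ] [-30.31   0.24  -5.  ]
```

send_rows(moves=[{"claw": 0, "xyz": [-0.6, 0.94, 0], "yaw": 0.5}, {"claw": 0, "xyz": [-1.2, 1.88, 0], "yaw": 1}, {"claw": 0, "xyz": [-1.8, 2.8, 0], "yaw": 1.5}, {"claw": 0, "xyz": [-2.5, 3.8, 0], "yaw": 2}, {"claw": 0, "xyz": [-3.1, 4.75, 0], "yaw": 2.5}, {"claw": 0, "xyz": [-3.7, 5.7, 0], "yaw": 3}, {"claw": 0, "xyz": [-4.35, 6.7, 0], "yaw": 3.5}, {"claw": 0, "xyz": [-5, 7.7, 0], "yaw": 4}, {"claw": 0, "xyz": [-5.6, 8.6, 0], "yaw": 4.6}, {"claw": 0, "xyz": [-6.16, 9.44, 0], "yaw": 4.6}, {"claw": 0, "xyz": [-6.16, 9.44, 0.7], "yaw": 4.6}, {"claw": 0, "xyz": [-6.16, 9.44, 1.3], "yaw": 4.6}])

```text
time_s: 6.05
ee_pos: [587.9, 36.4, 153.9]
tcp_rot: [-0.001, -0.005, 1.0, -0.0]
wrist_force: [-0.2, -0.6, -1.3]
gripper_width: 0.096
```

send_rows(moves=[{"claw": 0, "xyz": [0, 0, 0], "yaw": 0}, {"claw": 0, "xyz": [0, 0, 0], "yaw": 0}])

```text
time_s: 6.22
ee_pos: [585.3, 37.1, 150.2]
tcp_rot: [-0.005, -0.006, 1.0, -0.0]
wrist_force: [0.2, 0.4, -1.5]
gripper_width: 0.102
```

```bash
cat > look.py <<'E'
from h import *
import sys
k=sys.argv[1];st=state();print(st["ee_pos"],st["tcp_rot"],st["wrist_force"].round(1))
W=read_camera("wrist");D=read_camera("side");S=read_camera("scene")
for n,i in(("w",W),("d",D),("s",S)):cv2.imwrite(f"pics/{n}{k}.png",i)
np.save(f"w{k}.npy",st,allow_pickle=True)
tip=st["ee_pos"]-[0,0,67]
f=lambda im,c,w,h:cv2.resize(im[int(c[1]-h/2):int(c[1]+h/2),int(c[0]-w/2):int(c[0]+w/2)],(400,300),interpolation=cv2.INTER_CUBIC)
a,b=proj(cam("side"),tip),proj(cam("scene"),tip);print(a,b)
cv2.imwrite(f"pics/v{k}.png",np.vstack([np.hstack([f(D,a,64,48),f(S,b,64,48)]),np.hstack([f(W,(320,220),160,120),f(W,(320,200),400,300)])]))
E
python3 look.py 4
```

```text
[585.34516001  37.08281481 150.17689915] [-4.73313252e-03 -5.78219951e-03  9.99972081e-01 -2.06562944e-05] [ 0.2  0.4 -1.5]
[294.86164017 214.50948913] [349.19215574 192.87326571]
```

View pics/v4.png

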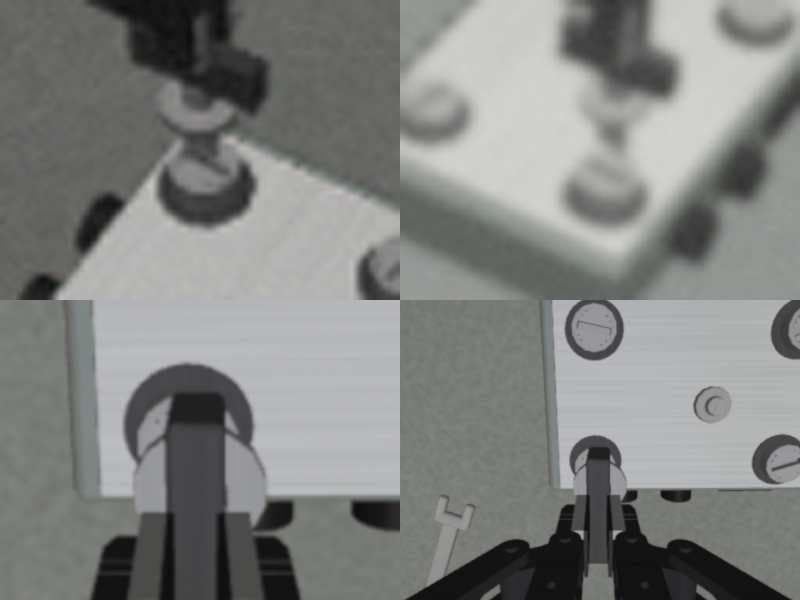

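The side/wrist crops show the blade just above the stud, with washer centre about 3 px left of the handle in the wrist view. The tool must shift about -3.4 mm in y and +3.3 mm in x.

send_rows(moves=[{"claw": 0, "xyz": [-0.11, -0.113, 0], "yaw": 0}, {"claw": 0, "xyz": [-0.11, -0.113, 0], "yaw": 0}, {"claw": 0, "xyz": [-0.11, -0.113, 0], "yaw": 0}, {"claw": 0, "xyz": [-0.11, -0.113, 0], "yaw": 0}, {"claw": 0, "xyz": [-0.11, -0.113, 0.1], "yaw": 0}, {"claw": 0, "xyz": [-0.11, -0.113, 0.1], "yaw": 0}])

```text
time_s: 6.87
ee_pos: [591.3, 32.6, 151.0]
tcp_rot: [-0.001, -0.005, 1.0, -0.0]
wrist_force: [-0.0, -0.5, -0.7]
gripper_width: 0.098
```

```bash
python3 look.py 5
python3 - <<'E'
from h import *
im=cv2.imread("pics/w5.png");g=cv2.cvtColor(im,cv2.COLOR_BGR2GRAY).astype(int)
for r in (188,192,196,200,206,212,218,226): print(r,g[r,280:356])
E
```

```text
[591.29932096  32.62033102 151.04770113] [-8.99480599e-04 -5.03189488e-03  9.99986863e-01 -3.81466679e-04] [-0.  -0.5 -0.7]
[293.87006174 212.29361095] [350.15247871 194.35638763]
188 [132 132 131 124 162 180 183 183 183 184 183 183 184 183 183 183 183 181
 158 113  80  74  74  73  72  71  72  72  73  72  72  71  71  71  71  73
  73  74  75  83  91  94  89  82  76  75  73  71  72  71  72  72  73  73
  73  72  72  71  71  71  73  80 119 159 178 182 183 183 183 183 183 183
 183 183 183 182]
192 [133 132 131 123 157 178 184 184 184 184 184 184 184 184 184 182 162 115
  78  72  73  73  74  73  71  69  68  69  74  91 119 140 146 147 148 149
 149 150 150 151 151 153 152 152 151 150 149 149 150 150 148 135 110  85
  73  70  70  71  72  72  72  73  72  71  89 153 179 184 185 185 185 185
 185 185 185 185]
196 [131 132 132 135 157 176 182 182 182 183 182 182 182 182 178 141  91  72
  70  71  72  74  73  70  84 118 141 148 150 148 141 133 116 119 132 136
 136 136 133 131 132 133 133 133 126 131 137 144 149 137 138 144 148 149
 151 149 137 110  82  72  72  72  72  71  71  83 140 174 183 183 183 
[... 891 characters left out ...]
53 152 144 107  74  73 103 155 178 184 184 184 184 184
 184 184 184 184]
218 [131 132 131 131 134 162 180 184 185 185 185 185 184 185 185 184 184 182
 162 116  93 108 132 147 151 135  92  64  67  71  73  72  72  72  72  72
  71  71  71  70  70  71  72  73  74  73  73  71  67  74 135 152 152 153
 154 152 142 121  99  82  84 135 172 183 184 184 184 184 184 184 184 184
 184 184 184 184]
226 [131 132 132 132 133 143 174 184 184 184 184 184 184 181 161 132 140 150
 151 151 152 153 153 153 152 135  91  63  67  71  73  72  72  72  72  71
  70  70  70  70  70  71  71  72  73  74  72  70  66  73 135 152 153 153
 154 155 154 154 153 153 153 152 150 136 130 159 178 183 184 183 183 184
 183 183 183 183]
```

send_rows(moves=[{"claw": 0, "xyz": [0, 0, 0], "yaw": 0}, {"claw": 0, "xyz": [0, 0, 0], "yaw": 0}, {"claw": 0, "xyz": [0, 0, 0], "yaw": 0}])

```text
time_s: 7.27
ee_pos: [591.3, 32.8, 151.3]
tcp_rot: [-0.001, -0.005, 1.0, -0.0]
wrist_force: [-0.5, -0.1, -1.0]
gripper_width: 0.1
```

send_rows(moves=[{"claw": 0, "xyz": [0, 0, 0], "yaw": 0}, {"claw": 0, "xyz": [0, 0, 0], "yaw": 0}, {"claw": 0, "xyz": [0, 0, 0], "yaw": 0}, {"claw": 0, "xyz": [0, 0, 0], "yaw": 0}])

```text
time_s: 7.6
ee_pos: [591.3, 32.8, 151.3]
tcp_rot: [-0.001, -0.005, 1.0, -0.0]
wrist_force: [-0.3, -0.2, -1.4]
gripper_width: 0.1
```

```bash
python3 look.py 6
python3 - <<'E'
from h import *
im=cv2.imread("pics/w6.png");g=cv2.cvtColor(im,cv2.COLOR_BGR2GRAY).astype(int)
for r in (196,204,206,218,226): print(r,g[r,290:350])
for i in range(4):
  s=state();read_camera("side");print(s["time_s"],s["ee_pos"].round(2),s["qvel"].round(3))
E
```

```text
[591.27484227  32.80039297 151.27329861] [-8.63467714e-04 -5.20225526e-03  9.99986011e-01 -4.09780184e-04] [-0.3 -0.2 -1.4]
[293.83788954 212.29003336] [350.18213794 194.2628868 ]
196 [183 183 183 182 175 135  87  71  70  71  72  73  73  73  96 127 143 148
 149 148 142 133 112 125 136 137 137 136 132 131 133 133 134 133 126 132
 137 143 149 135 139 147 150 150 151 148 132 105  81  73  72  72  71  71
  72  89 153 178 183 183]
204 [185 185 185 183 154 105  76  71  71  72  92 133 149 152 152 153 150 109
  54  34  33  33  33  33  33  32  33  33  33  33  33  32  32  33  33  33
  34  34  33  59 133 152 154 154 154 154 153 152 152 151 137 101  74  70
  71  75 107 167 184 185]
206 [188 188 188 186 162 112  76  71  70  73  93 134 149 152 153 152 135  86
  41  32  32  33  34  33  33  33  33  33  32  32  34  33  33  32  32  33
  33  33  33  59 133 152 154 154 154 154 153 152 152 152 144 108  75  71
  71  82 134 176 187 188]
218 [185 185 185 185 184 185 185 182 161 115  92 108 132 147 152 134  91  64
  67  72  73  72  73  73  72  72  72  72  72  71  70  71  72  72  74  74
  72  71  67  75 135 152 152 152 154 153 142 120  99  84  99 151 178 183
 184 184 183 184 184 184]
226 [184 184 184 181 161 133 140 150 152 152 152 153 153 153 153 134  91  63
  66  71  73  73  73  72  72  71  71  70  71  70  71  71  72  72  73  73
  72  70  67  73 135 152 152 153 154 155 154 154 153 153 152 152 150 136
 130 160 179 184 184 184]
7.75 [591.29  32.81 151.28] [-0.001 -0.003  0.001 -0.001 -0.    -0.   ]
7.8 [591.27  32.8  151.26] [ 0.     0.    -0.001  0.003  0.     0.001]
7.85 [591.29  32.79 151.28] [0.    0.    0.002 0.002 0.    0.001]
7.9 [591.29  32.77 151.26] [-0.002  0.003 -0.001  0.    -0.     0.001]
```

```bash
python3 -c "
import cv2
im=cv2.imread('pics/w6.png')[180:240,280:360];d=cv2.imread('pics/d6.png')[190:226,270:318]
import numpy as np
a=cv2.resize(im,(800,600)[:2],interpolation=cv2.INTER_CUBIC);cv2.imwrite('pics/z6.png',cv2.convertScaleAbs(a,alpha=1.3,beta=-10))"
```

```text
(no output)
```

View pics/z6.png

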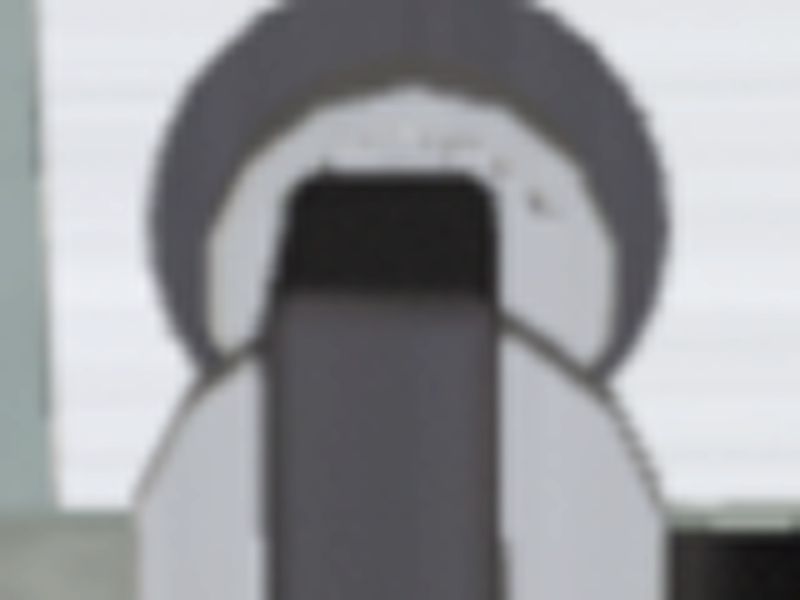

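The zoom shows handle edges at columns 270 to 498, collar at 140 to 665 and head at 208 to 617. Extrapolated along the key's axis, the tip lies within about 0.2 mm of the slot line in y, and x needs about -3 mm. I'll correct and descend.

send_rows(moves=[{"claw": 0, "xyz": [0.1, 0, 0], "yaw": 0}, {"claw": 0, "xyz": [0.1, 0, 0], "yaw": 0}, {"claw": 0, "xyz": [0.1, 0, 0.1], "yaw": 0}, {"claw": 0, "xyz": [0.1, 0, 0.2], "yaw": 0}, {"claw": 0, "xyz": [0.1, 0, 0.25], "yaw": 0}, {"claw": 0, "xyz": [0.1, 0, 0.25], "yaw": 0}, {"claw": 0, "xyz": [0.1, 0, 0.25], "yaw": 0}, {"claw": 0, "xyz": [0.1, 0, 0.25], "yaw": 0}])

```text
time_s: 8.62
ee_pos: [588.3, 32.7, 143.7]
tcp_rot: [-0.001, -0.005, 1.0, -0.0]
wrist_force: [-0.3, 0.2, -1.4]
gripper_width: 0.098
```

send_rows(moves=[{"claw": 0, "xyz": [0, 0, 0.05], "yaw": 0}, {"claw": 0, "xyz": [0, 0, 0.08], "yaw": 0}, {"claw": 0, "xyz": [0, 0, 0.1], "yaw": 0}, {"claw": 0, "xyz": [0, 0, 0.1], "yaw": 0}, {"claw": 0, "xyz": [0, 0, 0.1], "yaw": 0}])

```text
time_s: 9.03
ee_pos: [588.2, 32.7, 140.6]
tcp_rot: [-0.001, -0.005, 1.0, -0.0]
wrist_force: [-0.0, -0.4, -0.8]
gripper_width: 0.1
```

send_rows(moves=[{"claw": 0, "xyz": [0, 0, 0.05], "yaw": 0}, {"claw": 0, "xyz": [0, 0, 0.1], "yaw": 0}, {"claw": 0, "xyz": [0, 0, 0.1], "yaw": 0}, {"claw": 0, "xyz": [0, 0, 0.1], "yaw": 0}])

```text
time_s: 9.37
ee_pos: [588.0, 32.8, 137.4]
tcp_rot: [-0.001, -0.005, 1.0, -0.0]
wrist_force: [0.2, -1.5, -1.5]
gripper_width: 0.097
```

send_rows(moves=[{"claw": 0, "xyz": [0, 0, 0.05], "yaw": 0}, {"claw": 0, "xyz": [0, 0, 0.1], "yaw": 0}, {"claw": 0, "xyz": [0, 0, 0.1], "yaw": 0}, {"claw": 0, "xyz": [0, 0, 0.1], "yaw": 0}])

```text
time_s: 9.7
ee_pos: [588.2, 32.7, 134.8]
tcp_rot: [-0.001, -0.005, 1.0, -0.0]
wrist_force: [-0.1, -0.8, 0.5]
gripper_width: 0.101
```

send_rows(moves=[{"claw": 0, "xyz": [0, 0, 0.05], "yaw": 0}, {"claw": 0, "xyz": [0, 0, 0.07], "yaw": 0}, {"claw": 0, "xyz": [0, 0, 0.07], "yaw": 0}, {"claw": 0, "xyz": [0, 0, 0.07], "yaw": 0}])

```text
time_s: 10.03
ee_pos: [588.6, 32.7, 133.5]
tcp_rot: [-0.0, -0.005, 1.0, -0.0]
wrist_force: [-0.6, 0.4, 4.4]
gripper_width: 0.096
```

send_rows(moves=[{"claw": 0, "xyz": [0, 0, 0], "yaw": 0}, {"claw": 0, "xyz": [0, 0, 0], "yaw": 0}])

```text
time_s: 10.2
ee_pos: [588.7, 32.8, 133.9]
tcp_rot: [0.0, -0.005, 1.0, -0.0]
wrist_force: [-0.4, 0.6, 3.4]
gripper_width: 0.099
```

send_rows(moves=[{"claw": 0, "xyz": [0, 0.07, 0.03], "yaw": 0}, {"claw": 0, "xyz": [0, 0.07, 0.03], "yaw": 0}, {"claw": 0, "xyz": [0, 0.07, 0.03], "yaw": 0}])

```text
time_s: 10.45
ee_pos: [588.7, 34.4, 133.0]
tcp_rot: [0.0, -0.005, 1.0, -0.001]
wrist_force: [-0.9, -0.9, 4.1]
gripper_width: 0.099
```

send_rows(moves=[{"claw": 0, "xyz": [0, -0.13, 0.03], "yaw": 0}, {"claw": 0, "xyz": [0, -0.13, 0.03], "yaw": 0}, {"claw": 0, "xyz": [0, -0.13, 0.03], "yaw": 0}])

```text
time_s: 10.7
ee_pos: [588.7, 31.1, 132.1]
tcp_rot: [0.0, -0.005, 1.0, -0.0]
wrist_force: [-0.7, 1.5, 3.7]
gripper_width: 0.099
```

send_rows(moves=[{"claw": 0, "xyz": [0, 0.06, 0.05], "yaw": 0}, {"claw": 0, "xyz": [0, 0.06, 0.1], "yaw": 0}, {"claw": 0, "xyz": [0, 0.06, 0.1], "yaw": 0}, {"claw": 0, "xyz": [0, 0.06, 0.1], "yaw": 0}])

```text
time_s: 11.03
ee_pos: [588.9, 32.8, 129.5]
tcp_rot: [0.0, -0.005, 1.0, -0.0]
wrist_force: [-0.3, 0.9, 5.6]
gripper_width: 0.096
```

send_rows(moves=[{"claw": 0, "xyz": [0, 0, 0.05], "yaw": 0}, {"claw": 0, "xyz": [0, 0, 0.1], "yaw": 0}, {"claw": 0, "xyz": [0, 0, 0.1], "yaw": 0}, {"claw": 0, "xyz": [0, 0, 0.1], "yaw": 0}])

```text
time_s: 11.37
ee_pos: [589.1, 32.6, 127.3]
tcp_rot: [0.001, -0.005, 1.0, -0.001]
wrist_force: [-1.4, -0.6, 7.4]
gripper_width: 0.101
```

```bash
python3 look.py 7;python3 -c "
from h import *
print(state()['ft_torque'])"
```

```text
[589.08885902  32.63358017 127.29201974] [ 7.72977062e-04 -5.16266151e-03  9.99986181e-01 -6.22337040e-04] [-1.4 -0.6  7.4]
[294.92232082 218.04733745] [349.0127192  199.72961919]
[0.01367055 0.46781357 0.0387896 ]
```

View pics/v7.png

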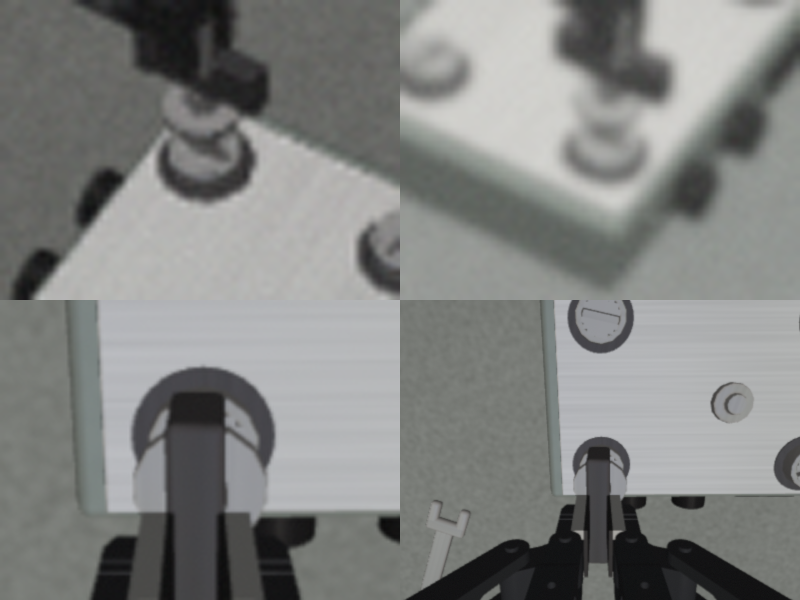

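send_rows(moves=[{"claw": 0, "xyz": [0, 0, 0.05], "yaw": 0}, {"claw": 0, "xyz": [0, 0, 0.09], "yaw": 0}, {"claw": 0, "xyz": [0, 0, 0.09], "yaw": 0}, {"claw": 0, "xyz": [0, 0, 0.09], "yaw": 0}])

```text
time_s: 11.85
ee_pos: [589.3, 32.6, 125.7]
tcp_rot: [0.001, -0.005, 1.0, -0.001]
wrist_force: [-2.2, -0.3, 7.1]
gripper_width: 0.103
```

send_rows(moves=[{"claw": 0, "xyz": [0, 0, 0.01], "yaw": 0}, {"claw": 0, "xyz": [0, 0, 0.01], "yaw": 0}, {"claw": 0, "xyz": [0, 0, 0.01], "yaw": 0}])

```text
time_s: 12.1
ee_pos: [589.4, 32.5, 126.4]
tcp_rot: [0.002, -0.005, 1.0, -0.001]
wrist_force: [-2.4, 0.2, 7.6]
gripper_width: 0.096
```

send_rows(moves=[{"claw": 0, "xyz": [0.03, 0, 0.06], "yaw": 0}, {"claw": 0, "xyz": [0.03, 0, 0.11], "yaw": 0}, {"claw": 0, "xyz": [0.03, 0, 0.11], "yaw": 0}, {"claw": 0, "xyz": [0.03, 0, 0.11], "yaw": 0}, {"claw": 0, "xyz": [0.03, 0, 0.11], "yaw": 0}, {"claw": 0, "xyz": [0.03, 0, 0.11], "yaw": 0}])

```text
time_s: 12.6
ee_pos: [589.0, 32.4, 124.6]
tcp_rot: [0.003, -0.005, 1.0, -0.001]
wrist_force: [-2.2, -0.4, 8.2]
gripper_width: 0.1
```

```bash
python3 -c "
from h import *
s=state();print(s['ee_pos'],s['wrist_force'],s['ft_torque'])"
```

```text
[589.00795038  32.44459265 124.58998359] [-2.23743746 -0.44364252  8.21131194] [0.14429345 0.52723779 0.02682008]
```

send_rows(moves=[{"claw": 0, "xyz": [0.02, 0, 0.05], "yaw": 0.5}, {"claw": 0, "xyz": [0.02, 0, 0.05], "yaw": 1}, {"claw": 0, "xyz": [0.02, 0, 0.05], "yaw": 1.5}, {"claw": 0, "xyz": [0.02, 0, 0.05], "yaw": 2}, {"claw": 0, "xyz": [0.02, 0, 0.05], "yaw": 2.5}, {"claw": 0, "xyz": [0.02, 0, 0.05], "yaw": 3}, {"claw": 0, "xyz": [0.02, 0, 0.05], "yaw": 3}, {"claw": 0, "xyz": [0.02, 0, 0.05], "yaw": 3}])

```text
time_s: 13.27
ee_pos: [588.7, 32.5, 124.5]
tcp_rot: [0.003, 0.125, 0.992, -0.001]
wrist_force: [-2.4, 0.3, 8.6]
gripper_width: 0.098
```

```bash
python3 -c "
from h import *
s=state();print(s['ee_pos'],s['wrist_force'],s['ft_torque'])"
```

```text
[588.66851217  32.51811826 124.45667759] [-2.38687846  0.31036524  8.56657705] [ 0.10996066  0.63821808 -0.01397918]
```

send_rows(moves=[{"claw": 0, "xyz": [0.02, 0, 0.05], "yaw": 0.6}, {"claw": 0, "xyz": [0.02, 0, 0.05], "yaw": 1.2}, {"claw": 0, "xyz": [0.02, 0, 0.05], "yaw": 1.8}, {"claw": 0, "xyz": [0.03, 0, 0.05], "yaw": 2.4}, {"claw": 0, "xyz": [0.03, 0, 0.05], "yaw": 3}, {"claw": 0, "xyz": [0.03, 0, 0.05], "yaw": 3.6}, {"claw": 0, "xyz": [0.04, 0, 0.05], "yaw": 4.2}, {"claw": 0, "xyz": [0.04, 0, 0.05], "yaw": 4.8}, {"claw": 0, "xyz": [0.04, 0, 0.05], "yaw": 5.4}, {"claw": 0, "xyz": [0.04, 0, 0.05], "yaw": 6}, {"claw": 0, "xyz": [0.04, 0, 0.05], "yaw": 6}, {"claw": 0, "xyz": [0.04, 0, 0.05], "yaw": 6}])

```text
time_s: 14.27
ee_pos: [587.8, 33.0, 124.4]
tcp_rot: [0.004, 0.378, 0.926, 0.001]
wrist_force: [-2.6, 0.3, 8.8]
gripper_width: 0.1
```

```bash
python3 look.py 8
python3 - <<'E'
from h import *
s=state();print(s['ft_torque'])
im=cv2.imread("pics/w8.png")
a=cv2.resize(im[170:245,270:370],(800,600),interpolation=cv2.INTER_CUBIC);cv2.imwrite('pics/z8.png',cv2.convertScaleAbs(a,alpha=1.3,beta=-10))
E
```

```text
[587.81200761  32.9903576  124.42111467] [4.10042235e-03 3.77799325e-01 9.25878255e-01 5.59340005e-04] [-2.6  0.3  8.8]
[295.28913947 218.9673093 ] [348.64917174 200.16159439]
[ 0.21023719  0.61973111 -0.0208074 ]
```

View pics/z8.png

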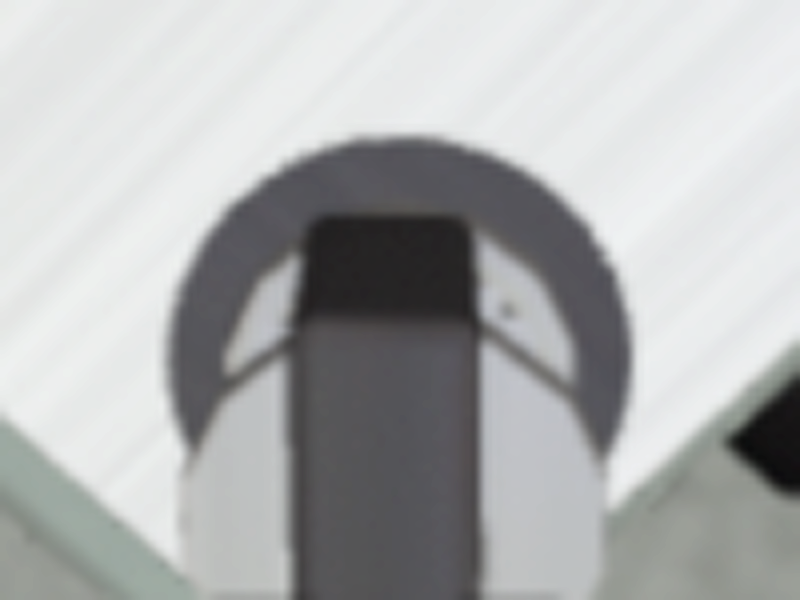

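The zoom shows the head (222 to 578), washer (168 to 632) and collar still concentric, and the head's dot keeps its place beside the handle. So the stud is turning with the key, with steady forces. Continuing while watching torque.

send_rows(moves=[{"claw": 0, "xyz": [0.01, 0, 0.05], "yaw": 0.5}, {"claw": 0, "xyz": [0.01, 0, 0.05], "yaw": 1}, {"claw": 0, "xyz": [0.02, 0, 0.05], "yaw": 1.5}, {"claw": 0, "xyz": [0.02, 0, 0.05], "yaw": 2}, {"claw": 0, "xyz": [0.02, 0, 0.05], "yaw": 2.5}, {"claw": 0, "xyz": [0.03, 0, 0.05], "yaw": 3}, {"claw": 0, "xyz": [0.03, 0, 0.05], "yaw": 3.5}, {"claw": 0, "xyz": [0.03, 0, 0.05], "yaw": 4}, {"claw": 0, "xyz": [0.03, 0, 0.05], "yaw": 4}, {"claw": 0, "xyz": [0.03, 0, 0.05], "yaw": 4}])

```text
time_s: 15.25
ee_pos: [587.5, 33.8, 124.5]
tcp_rot: [0.005, 0.533, 0.846, 0.002]
wrist_force: [-2.5, 1.4, 8.4]
gripper_width: 0.101
```

```bash
cat > s.py <<'E'
from h import *
s=state();q=s["tcp_rot"];R=Ro.from_quat([q[1],q[2],q[3],q[0]]).as_matrix()
print(s["time_s"],s["ee_pos"].round(1),"F",s["wrist_force"].round(1),"M",s["ft_torque"].round(3),"j6",np.degrees(s["joints"][5]).round(1),"keyang",np.degrees(np.arctan2(-R[1,0],-R[0,0])).round(1),"tilt",R[:2,2].round(3))
E
python3 s.py
```

```text
15.25 [587.5  33.8 124.5] F [-2.5  1.4  8.4] M [0.189 0.601 0.011] j6 61.2 keyang -64.4 tilt [ 0.01  -0.002]
```

send_rows(moves=[{"claw": 0, "xyz": [0.01, 0, 0.05], "yaw": 0.4}, {"claw": 0, "xyz": [0.01, 0, 0.05], "yaw": 0.8}, {"claw": 0, "xyz": [0.01, 0, 0.05], "yaw": 1.2}, {"claw": 0, "xyz": [0.02, 0, 0.05], "yaw": 1.6}, {"claw": 0, "xyz": [0.02, 0, 0.05], "yaw": 2}, {"claw": 0, "xyz": [0.02, 0, 0.05], "yaw": 2}])

```text
time_s: 15.75
ee_pos: [587.5, 34.4, 124.4]
tcp_rot: [0.005, 0.605, 0.796, 0.002]
wrist_force: [-3.4, 1.0, 8.5]
gripper_width: 0.099
```

```bash
python3 s.py
```

```text
15.75 [587.5  34.4 124.4] F [-3.4  1.   8.5] M [0.126 0.69  0.026] j6 71.3 keyang -74.4 tilt [ 0.011 -0.002]
```

send_rows(moves=[{"claw": 0, "xyz": [0.01, 0, 0.05], "yaw": 0.4}, {"claw": 0, "xyz": [0.01, 0, 0.05], "yaw": 0.8}, {"claw": 0, "xyz": [0.01, 0, 0.05], "yaw": 1}, {"claw": 0, "xyz": [0.01, 0, 0.05], "yaw": 1}])

```text
time_s: 16.08
ee_pos: [587.6, 34.6, 124.5]
tcp_rot: [0.005, 0.639, 0.769, 0.003]
wrist_force: [-2.3, 0.4, 9.2]
gripper_width: 0.1
```

```bash
python3 s.py
```

```text
16.0833 [587.6  34.6 124.5] F [-2.3  0.4  9.2] M [ 0.084  0.738 -0.003] j6 76.4 keyang -79.5 tilt [ 0.012 -0.002]
```

send_rows(moves=[{"claw": 0, "xyz": [0.01, 0, 0.05], "yaw": 0.4}, {"claw": 0, "xyz": [0.01, 0, 0.05], "yaw": 0.8}, {"claw": 0, "xyz": [0.01, 0, 0.05], "yaw": 1}, {"claw": 0, "xyz": [0.01, 0, 0.05], "yaw": 1}])

```text
time_s: 16.42
ee_pos: [587.7, 34.9, 124.4]
tcp_rot: [0.006, 0.672, 0.74, 0.003]
wrist_force: [-3.4, 0.0, 8.5]
gripper_width: 0.094
```

```bash
python3 s.py
```

```text
16.4167 [587.7  34.9 124.4] F [-3.4  0.   8.5] M [0.07  0.781 0.008] j6 81.4 keyang -84.5 tilt [ 0.013 -0.003]
```

send_rows(moves=[{"claw": 0, "xyz": [0, 0, 0.05], "yaw": 0.4}, {"claw": 0, "xyz": [0, 0, 0.05], "yaw": 0.8}, {"claw": 0, "xyz": [0, 0, 0.05], "yaw": 1}, {"claw": 0, "xyz": [0, 0, 0.05], "yaw": 1}])

```text
time_s: 16.75
ee_pos: [587.8, 34.9, 124.4]
tcp_rot: [0.006, 0.704, 0.71, 0.004]
wrist_force: [-2.5, -0.4, 9.8]
gripper_width: 0.098
```

```bash
python3 s.py
```

```text
16.75 [587.8  34.9 124.4] F [-2.5 -0.4  9.8] M [0.064 0.79  0.031] j6 86.5 keyang -89.5 tilt [ 0.014 -0.003]
```

send_rows(moves=[{"claw": 0, "xyz": [0, 0, 0.05], "yaw": 0.4}, {"claw": 0, "xyz": [0, 0, 0.05], "yaw": 0.8}, {"claw": 0, "xyz": [0, 0, 0.05], "yaw": 1}, {"claw": 0, "xyz": [0, 0, 0.05], "yaw": 1}])

```text
time_s: 17.08
ee_pos: [587.8, 35.0, 124.4]
tcp_rot: [0.006, 0.735, 0.678, 0.004]
wrist_force: [-3.1, 0.4, 9.7]
gripper_width: 0.099
```

```bash
python3 s.py
```

```text
17.0833 [587.8  35.  124.4] F [-3.1  0.4  9.7] M [0.104 0.748 0.036] j6 91.5 keyang -94.5 tilt [ 0.015 -0.003]
```

send_rows(moves=[{"claw": 0, "xyz": [0, 0, 0.05], "yaw": 0.4}, {"claw": 0, "xyz": [0, 0, 0.05], "yaw": 0.8}, {"claw": 0, "xyz": [0, 0, 0.05], "yaw": 1}, {"claw": 0, "xyz": [0, 0, 0.05], "yaw": 1}])

```text
time_s: 17.42
ee_pos: [587.8, 35.1, 124.4]
tcp_rot: [0.006, 0.764, 0.646, 0.005]
wrist_force: [-2.8, 0.5, 8.8]
gripper_width: 0.098
```

```bash
python3 s.py
```

```text
17.4167 [587.8  35.1 124.4] F [-2.8  0.5  8.8] M [ 0.118  0.87  -0.008] j6 96.5 keyang -99.6 tilt [ 0.016 -0.003]
```

send_rows(newtons=30, moves=[{"claw": 0, "xyz": [0, 0, 0.05], "yaw": 0.1}, {"claw": 0, "xyz": [0, 0, 0.05], "yaw": 0.25}, {"claw": 0, "xyz": [0, 0, 0.05], "yaw": 0.4}, {"claw": 0, "xyz": [0, 0, 0.05], "yaw": 0.4}])

```text
time_s: 17.75
ee_pos: [587.8, 35.2, 124.4]
tcp_rot: [0.007, 0.775, 0.632, 0.005]
wrist_force: [-4.0, 0.1, 9.6]
gripper_width: 0.103
```

```bash
python3 s.py
```

```text
17.75 [587.8  35.2 124.4] F [-4.   0.1  9.6] M [ 0.153  0.802 -0.021] j6 98.6 keyang -101.6 tilt [ 0.017 -0.003]
```

send_rows(moves=[{"claw": 0, "xyz": [0, 0, 0.05], "yaw": 0.15}, {"claw": 0, "xyz": [0, 0, 0.05], "yaw": 0.3}, {"claw": 0, "xyz": [0, 0, 0.05], "yaw": 0.4}])

```text
time_s: 18.0
ee_pos: [587.9, 35.2, 124.5]
tcp_rot: [0.007, 0.786, 0.618, 0.006]
wrist_force: [-2.5, 0.3, 10.0]
gripper_width: 0.098
```

```bash
python3 s.py
```

```text
18.0 [587.9  35.2 124.5] F [-2.5  0.3 10. ] M [0.102 0.824 0.041] j6 100.6 keyang -103.6 tilt [ 0.018 -0.004]
```

send_rows(moves=[{"claw": 0, "xyz": [0, 0, 0.05], "yaw": 0.15}, {"claw": 0, "xyz": [0, 0, 0.05], "yaw": 0.3}, {"claw": 0, "xyz": [0, 0, 0.05], "yaw": 0.4}])

```text
time_s: 18.25
ee_pos: [587.8, 35.3, 124.4]
tcp_rot: [0.007, 0.797, 0.604, 0.006]
wrist_force: [-2.8, 1.2, 9.8]
gripper_width: 0.101
```

```bash
python3 s.py
```

```text
18.25 [587.8  35.3 124.4] F [-2.8  1.2  9.8] M [0.131 0.804 0.037] j6 102.6 keyang -105.6 tilt [ 0.018 -0.004]
```

send_rows(moves=[{"claw": 0, "xyz": [0, 0, 0.05], "yaw": 0.15}, {"claw": 0, "xyz": [0, 0, 0.05], "yaw": 0.3}, {"claw": 0, "xyz": [0, 0, 0.05], "yaw": 0.4}])

```text
time_s: 18.5
ee_pos: [587.8, 35.4, 124.4]
tcp_rot: [0.007, 0.807, 0.59, 0.007]
wrist_force: [-3.2, -0.0, 9.1]
gripper_width: 0.098
```

```bash
python3 s.py
```

```text
18.5 [587.8  35.4 124.4] F [-3.2 -0.   9.1] M [0.121 0.809 0.028] j6 104.7 keyang -107.7 tilt [ 0.019 -0.004]
```

Run:
```python
from h import *
im=read_camera("wrist");cv2.imwrite("pics/w9.png",im)
for k in (7,8,9):
    g=cv2.cvtColor(cv2.imread(f"pics/w{k}.png"),cv2.COLOR_BGR2GRAY).astype(int)
    print(k);print(g[196:218:2,296:346])
```

```text
7
[[183 182 169 129  87  73  72  71  70  71  72  71  71  67  65  64  62  62
   61  61  61  61  60  61  61  62  61  62  61  62  63  65  66  68  69  69
   71  71  73  72  72  71  70  70  70  70  89 149 176 183]
 [176 144  98  76  73  73  72  71  71  71  71  70  62  44  32  32  32  31
   31  32  33  32  31  32  30  32  31  33  32  32  33  34  38  58  70  72
   70  70  71  72  71  71  70  70  70  71  71  79 118 158]
 [134  88  73  72  73  72  72  71  70  70  70  65  47  32  31  33  31  32
   32  32  32  33  34  33  33  31  34  33  32  32  32  33  33  54 117 124
  105  83  71  70  71  71  70  70  69  70  71  72  72  89]
 [ 89  72  71  72  73  72  72  71  68  68  70  60  42  32  32  32  32  33
   32  32  32  33  32  32  32  32  33  33  32  34  33  33  32  57 128 147
  146 138 116  93  77  70  70  70  70  70  71  71  71  71]
 [ 69  71  71  72  72  73  70  70  85 109 124  92  47  33  33  32  33  33
   32  31  31  32  33  33  32  33  33  33  33  32  32  33  34  54 120 143
  147 147 147 145 135 111  85  72  70  69  71  71  71  70]
 [ 69  70  71  72  73  71  73 102 134 145 129  83  40  31  32  
[... 5039 characters left out ...]
 62  59  59 111 141
  148 149 149 138 104  76  70  69  69  70  70  70  87 154]
 [ 75 107 139 149 149 147 140 117 105  86  61  59  65  70  72  71  71  71
   70  70  70  69  69  69  68  69  70  70  69  70  70  68  64  57  81 120
  144 149 150 150 138 103  76  70  70  69  71  70  77 120]
 [104 137 148 150 150 141 121  98  98  94  72  63  66  70  72  72  72  71
   71  71  70  70  70  70  69  71  70  71  72  72  73  70  65  59  76  90
  102 127 141 148 149 138 103  75  71  71  71  71  70  92]
 [134 147 141 120  97  91 106 132 148 137  94  65  66  70  73  71  72  72
   71  71  71  70  70  70  69  70  71  72  72  73  72  70  66  70 127 142
  131 110  96 107 131 143 126  91  73  71  70  70  70  90]]
```

send_rows(moves=[{"claw": 0, "xyz": [0, -0.02, 0.05], "yaw": 0.15}, {"claw": 0, "xyz": [0, -0.03, 0.05], "yaw": 0.3}, {"claw": 0, "xyz": [0, -0.03, 0.05], "yaw": 0.4}])

```text
time_s: 18.8
ee_pos: [587.2, 35.6, 124.4]
tcp_rot: [0.008, 0.818, 0.576, 0.007]
wrist_force: [-3.0, 0.8, 9.0]
gripper_width: 0.095
```

```bash
python3 s.py
```

```text
18.8 [587.2  35.6 124.4] F [-3.   0.8  9. ] M [ 0.096  0.658 -0.001] j6 106.7 keyang -109.7 tilt [ 0.021 -0.004]
```

send_rows(moves=[{"claw": 0, "xyz": [0, -0.01, 0.05], "yaw": 0.15}, {"claw": 0, "xyz": [0, -0.01, 0.05], "yaw": 0.3}, {"claw": 0, "xyz": [0, -0.01, 0.05], "yaw": 0.4}])

```text
time_s: 19.05
ee_pos: [587.2, 35.7, 124.4]
tcp_rot: [0.008, 0.828, 0.561, 0.008]
wrist_force: [-3.4, -0.8, 8.6]
gripper_width: 0.102
```

```bash
python3 s.py
```

```text
19.05 [587.2  35.7 124.4] F [-3.4 -0.8  8.6] M [0.092 0.604 0.068] j6 108.8 keyang -111.7 tilt [ 0.022 -0.004]
```

send_rows(moves=[{"claw": 0, "xyz": [0, -0.01, 0.05], "yaw": 0.15}, {"claw": 0, "xyz": [0, -0.01, 0.05], "yaw": 0.3}, {"claw": 0, "xyz": [0, -0.01, 0.05], "yaw": 0.3}])

```text
time_s: 19.3
ee_pos: [587.4, 35.8, 124.4]
tcp_rot: [0.009, 0.835, 0.55, 0.009]
wrist_force: [-2.0, 0.4, 8.6]
gripper_width: 0.098
```

```bash
python3 s.py
```

```text
19.3 [587.4  35.8 124.4] F [-2.   0.4  8.6] M [ 0.022  0.534 -0.01 ] j6 110.3 keyang -113.2 tilt [ 0.024 -0.005]
```

send_rows(moves=[{"claw": 0, "xyz": [0, -0.01, 0.05], "yaw": 0.15}, {"claw": 0, "xyz": [0, -0.01, 0.05], "yaw": 0.3}, {"claw": 0, "xyz": [0, -0.01, 0.05], "yaw": 0.3}])

```text
time_s: 19.55
ee_pos: [587.6, 36.3, 124.4]
tcp_rot: [0.009, 0.842, 0.539, 0.01]
wrist_force: [-1.8, 1.6, 7.4]
gripper_width: 0.099
```

```bash
python3 s.py
```

```text
19.55 [587.6  36.3 124.4] F [-1.8  1.6  7.4] M [0.295 0.515 0.036] j6 111.8 keyang -114.7 tilt [ 0.026 -0.004]
```

send_rows(moves=[{"claw": 0, "xyz": [0, 0, 0.05], "yaw": 0.15}, {"claw": 0, "xyz": [0, 0, 0.05], "yaw": 0.3}, {"claw": 0, "xyz": [0, 0, 0.05], "yaw": 0.3}])

```text
time_s: 19.8
ee_pos: [587.8, 36.6, 124.4]
tcp_rot: [0.009, 0.849, 0.528, 0.01]
wrist_force: [-2.6, 1.5, 8.8]
gripper_width: 0.099
```

```bash
python3 s.py
python3 - <<'E'
from h import *
im=read_camera("wrist");cv2.imwrite("pics/w10.png",im)
for k in (9,10):
    g=cv2.cvtColor(cv2.imread(f"pics/w{k}.png"),cv2.COLOR_BGR2GRAY).astype(int)
    print(k);print(g[204:226:3,294:346])
E
```

```text
19.8 [587.8  36.6 124.4] F [-2.6  1.5  8.8] M [ 0.245  0.712 -0.007] j6 113.4 keyang -116.2 tilt [ 0.027 -0.004]
9
[[ 71  71  70  71  70  70  70  73  79  96 122 137 105  55  37  38  38  38
   38  39  38  38  38  39  37  37  38  38  39  39  38  37  38  37  51 104
  111  98  84  75  70  69  69  70  69  69  69  75 119 168 183 186]
 [ 70  70  70  70  71  87 114 134 144 148 148 144 100  46  37  38  38  39
   39  39  39  40  39  39  39  38  39  39  38  38  40  38  38  37  45  89
  135 150 148 138 114  85  71  71  71  71  71  71  71  90 154 180]
 [ 72  72  72  76 110 139 148 149 146 142 143 131  87  55  60  65  67  67
   65  66  64  64  64  64  63  63  63  62  62  62  62  63  62  62  59  59
  111 141 148 149 149 138 104  76  70  69  69  70  70  70  87 154]
 [ 72  72  84 126 145 150 150 145 139 118  93  72  58  61  66  70  72  72
   71  71  71  71  70  70  71  70  69  70  71  71  72  72  72  70  65  58
   71 103 131 145 149 150 147 121  85  72  70  70  71  71  73 104]
 [ 72  97 134 147 141 120  97  91 106 132 148 137  94  65  66  70  73  71
   72  72  71  71  71  70  70  70  69  70  71  72  
[... 1759 characters left out ...]
8 118 100 100 118 130 110  81  71  69  69  69  69  87]
 [ 71  77  94  90  98 124 142 149 152 154 153 135  91  64  66  70  72  71
   70  71  71  70  70  70  70  70  70  70  70  71  72  72  71  68  64  70
  130 149 152 152 152 149 135 114  94  80  72  70  70  70  70  83]
 [ 70  86 126 144 149 150 150 150 151 153 153 136  93  64  65  70  71  71
   72  71  71  71  69  69  69  69  69  70  71  72  71  72  72  68  64  69
  130 149 151 152 152 152 151 151 150 139 107  77  71  69  70  86]
 [107 138 148 149 150 150 150 150 151 152 153 136  92  63  66  70  71  71
   71  70  70  71  69  70  69  69  69  70  71  71  71  72  71  68  64  69
  129 148 151 152 152 151 151 151 150 151 147 123  88  71  80 132]]
```

send_rows(moves=[{"claw": 0, "xyz": [0, 0, 0.05], "yaw": 0.15}, {"claw": 0, "xyz": [0, 0, 0.05], "yaw": 0.3}, {"claw": 0, "xyz": [0, 0, 0.05], "yaw": 0.3}])

```text
time_s: 20.1
ee_pos: [587.9, 36.8, 124.4]
tcp_rot: [0.009, 0.856, 0.517, 0.011]
wrist_force: [-2.7, 0.8, 9.8]
gripper_width: 0.099
```

```bash
python3 s.py
```

```text
20.1 [587.9  36.8 124.4] F [-2.7  0.8  9.8] M [0.231 0.834 0.016] j6 114.9 keyang -117.7 tilt [ 0.028 -0.003]
```

send_rows(moves=[{"claw": 0, "xyz": [0, 0, 0.05], "yaw": 0.15}, {"claw": 0, "xyz": [0, 0, 0.05], "yaw": 0.3}, {"claw": 0, "xyz": [0, 0, 0.05], "yaw": 0.3}])

```text
time_s: 20.35
ee_pos: [587.9, 37.1, 124.4]
tcp_rot: [0.009, 0.863, 0.506, 0.012]
wrist_force: [-2.3, 0.3, 8.9]
gripper_width: 0.097
```

```bash
python3 s.py
```

```text
20.35 [587.9  37.1 124.4] F [-2.3  0.3  8.9] M [0.187 0.817 0.002] j6 116.4 keyang -119.2 tilt [ 0.029 -0.003]
```

send_rows(moves=[{"claw": 0, "xyz": [0.01, 0, 0.05], "yaw": 0.15}, {"claw": 0, "xyz": [0.01, 0, 0.05], "yaw": 0.3}, {"claw": 0, "xyz": [0.01, 0, 0.05], "yaw": 0.35}])

```text
time_s: 20.6
ee_pos: [588.0, 37.5, 124.4]
tcp_rot: [0.009, 0.87, 0.492, 0.012]
wrist_force: [-3.3, -0.0, 9.1]
gripper_width: 0.099
```

```bash
python3 s.py
```

```text
20.6 [588.   37.5 124.4] F [-3.3 -0.   9.1] M [ 0.161  0.87  -0.026] j6 118.2 keyang -121.0 tilt [ 0.029 -0.003]
```

send_rows(moves=[{"claw": 0, "xyz": [0.01, 0, 0.05], "yaw": 0.15}, {"claw": 0, "xyz": [0.01, 0, 0.05], "yaw": 0.3}, {"claw": 0, "xyz": [0.01, 0, 0.05], "yaw": 0.35}])

```text
time_s: 20.85
ee_pos: [588.0, 37.8, 124.4]
tcp_rot: [0.009, 0.878, 0.479, 0.012]
wrist_force: [-3.0, 0.3, 9.0]
gripper_width: 0.099
```

```bash
python3 s.py
python3 - <<'E'
from h import *
im=read_camera("wrist");cv2.imwrite("pics/w11.png",im)
a=cv2.imread("pics/w9.png")[185:245,280:360];b=im[185:245,280:360]
D=read_camera("side");cv2.imwrite("pics/d11.png",D)
f=lambda i,w,h:cv2.resize(i,(w,h),interpolation=cv2.INTER_CUBIC)
cv2.imwrite("pics/v11.png",np.vstack([np.hstack([f(a,400,300),f(b,400,300)]),np.hstack([f(D[192:240,263:327],400,300),f(im[50:350,120:520],400,300)])]))
E
```

```text
20.85 [588.   37.8 124.4] F [-3.   0.3  9. ] M [ 0.102  0.902 -0.009] j6 120.0 keyang -122.8 tilt [ 0.03  -0.003]
```

View pics/v11.png

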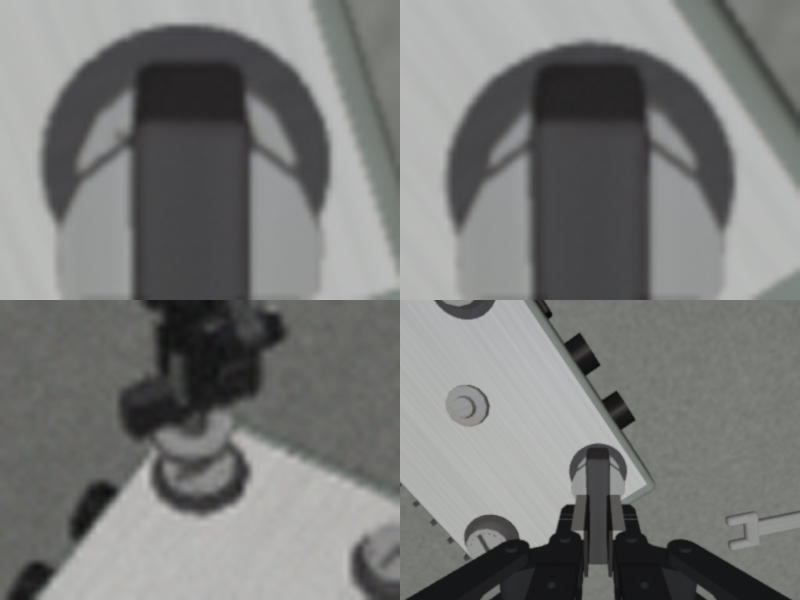

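Side crop: the head slot now runs "/" like its locked neighbours, with the key still seated and concentric. I'll let up slowly and watch the release height.

send_rows(moves=[{"claw": 0, "xyz": [0, 0, 0], "yaw": 0}, {"claw": 0, "xyz": [0, 0, -0.05], "yaw": 0}, {"claw": 0, "xyz": [0, 0, -0.05], "yaw": 0}])

```text
time_s: 21.2
ee_pos: [587.6, 37.9, 126.6]
tcp_rot: [0.009, 0.878, 0.479, 0.012]
wrist_force: [-2.3, 0.3, 8.1]
gripper_width: 0.099
```

send_rows(moves=[{"claw": 0, "xyz": [0, 0, 0], "yaw": 0}, {"claw": 0, "xyz": [0, 0, -0.03], "yaw": 0}, {"claw": 0, "xyz": [0, 0, -0.03], "yaw": 0}])

```text
time_s: 21.45
ee_pos: [587.3, 37.9, 127.8]
tcp_rot: [0.009, 0.878, 0.479, 0.012]
wrist_force: [-1.4, 1.8, 6.0]
gripper_width: 0.098
```

send_rows(moves=[{"claw": 0, "xyz": [0, 0, 0], "yaw": 0}, {"claw": 0, "xyz": [0, 0, -0.03], "yaw": 0}, {"claw": 0, "xyz": [0, 0, -0.03], "yaw": 0}])

```text
time_s: 21.7
ee_pos: [587.0, 38.0, 128.8]
tcp_rot: [0.009, 0.878, 0.479, 0.012]
wrist_force: [-1.9, 0.6, 6.4]
gripper_width: 0.094
```

send_rows(moves=[{"claw": 0, "xyz": [0, 0, 0], "yaw": 0}, {"claw": 0, "xyz": [0, 0, -0.03], "yaw": 0}, {"claw": 0, "xyz": [0, 0, -0.03], "yaw": 0}])

```text
time_s: 21.95
ee_pos: [586.9, 38.0, 129.7]
tcp_rot: [0.008, 0.878, 0.479, 0.012]
wrist_force: [-2.0, 0.5, 4.8]
gripper_width: 0.1
```

send_rows(moves=[{"claw": 0, "xyz": [0, 0, 0], "yaw": 0}, {"claw": 0, "xyz": [0, 0, -0.03], "yaw": 0}, {"claw": 0, "xyz": [0, 0, -0.03], "yaw": 0}])

```text
time_s: 22.2
ee_pos: [586.6, 38.0, 129.9]
tcp_rot: [0.008, 0.878, 0.479, 0.011]
wrist_force: [-1.2, 0.4, 1.2]
gripper_width: 0.098
```

send_rows(moves=[{"claw": 0, "xyz": [0, 0, 0], "yaw": 0}, {"claw": 0, "xyz": [0, 0, -0.03], "yaw": 0}, {"claw": 0, "xyz": [0, 0, -0.03], "yaw": 0}, {"claw": 0, "xyz": [0, 0, -0.03], "yaw": 0}])

```text
time_s: 22.53
ee_pos: [586.2, 37.9, 130.0]
tcp_rot: [0.008, 0.878, 0.479, 0.011]
wrist_force: [-0.4, -0.2, -0.5]
gripper_width: 0.096
```

```bash
python3 s.py
```

```text
22.5333 [586.2  37.9 130. ] F [-0.4 -0.2 -0.5] M [0.057 0.153 0.053] j6 120.0 keyang -122.7 tilt [ 0.026 -0.004]
```

Force fell to zero with the head about 5.5 mm above its pressed height, so it is at about 12 mm, in the catch. A stuck stud would have released at 9 mm. Lifting out and moving toward the stand.

send_rows(newtons=60, moves=[{"claw": 0, "xyz": [0, 0, -0.08], "yaw": 0}, {"claw": 0, "xyz": [0, 0, -0.16], "yaw": 0}, {"claw": 0, "xyz": [0, 0, -0.25], "yaw": 0}, {"claw": 0, "xyz": [0, 0, -0.35], "yaw": 0}, {"claw": 0, "xyz": [0, 0, -0.6], "yaw": 0}, {"claw": 0, "xyz": [0, 0, -1], "yaw": 0}, {"claw": 0, "xyz": [0, 0, -1.6], "yaw": 0}, {"claw": 0, "xyz": [0, 0, -2.2], "yaw": 0}, {"claw": 0, "xyz": [0, 0, -2.2], "yaw": 0}, {"claw": 0, "xyz": [0, 0, -2.2], "yaw": 0}])

```text
time_s: 23.37
ee_pos: [586.0, 38.2, 198.7]
tcp_rot: [0.009, 0.877, 0.479, 0.013]
wrist_force: [0.3, 0.4, -2.0]
gripper_width: 0.102
```

```bash
python3 s.py
python3 - <<'E'
from h import *
st=state();q=st["tcp_rot"];R=Ro.from_quat([q[1],q[2],q[3],q[0]]).as_matrix();print(R.round(3))
# stand hole from w3: top corners (view->px) at z=40
s3=np.load("w3.npy",allow_pickle=True).item();C=cam("wrist",s3);im=cv2.imread("pics/w3.png")
hsv=cv2.cvtColor(im,cv2.COLOR_BGR2HSV);print(hsv[175,330],hsv[187,320],hsv[180,319])
m=((hsv[...,1]>60)&(hsv[...,2]>150)).astype(np.uint8);m[:,:280]=0;m[:,360:]=0;m[:145]=0;m[225:]=0
# hole dark part inside the top
h=((hsv[...,2]<150)&(hsv[...,1]>60)).astype(np.uint8);x=h[172:199,300:342]
P=np.argwhere(x)[:,::-1]+[300,172];print("hole dark",P.min(0),P.max(0))
for uv in [(319.5,186.5)]: print(onz(C,uv,40))
print([onz(C,(120/1+a/2-0,60+b/2),40).round(1) for a,b in((348,190),(463,203),(452,316),(336,304))])
print("side", )
E
```

```text
23.3667 [586.   38.2 198.7] F [ 0.3  0.4 -2. ] M [-0.036  0.081  0.021] j6 120.0 keyang -122.7 tilt [ 0.031 -0.004]
[[ 0.54   0.841  0.031]
 [ 0.841 -0.54  -0.004]
 [ 0.014  0.029 -0.999]]
[ 18  92 217] [ 19  93 215] [ 19  93 212]
hole dark [309 184] [329 198]
[ 529.74146227 -298.28646184   40.        ]
[array([ 510.4, -334.1,   40. ]), array([ 493.7, -279.3,   40. ]), array([ 549.9, -259.2,   40. ]), array([ 567.9, -317.5,   40. ])]
side
```

send_rows(moves=[{"claw": 0, "xyz": [-0.9, 0.38, 0.04], "yaw": -1.3}, {"claw": 0, "xyz": [-1.8, 0.76, 0.08], "yaw": -2.6}, {"claw": 0, "xyz": [-2.7, 1.14, 0.12], "yaw": -3.9}, {"claw": 0, "xyz": [-3.6, 1.52, 0.16], "yaw": -5.2}, {"claw": 0, "xyz": [-4.5, 1.9, 0.2], "yaw": -6.5}, {"claw": 0, "xyz": [-5.4, 2.3, 0.24], "yaw": -7.8}, {"claw": 0, "xyz": [-6.3, 2.7, 0.28], "yaw": -9.1}, {"claw": 0, "xyz": [-7.2, 3.1, 0.32], "yaw": -10.4}, {"claw": 0, "xyz": [-8.1, 3.5, 0.36], "yaw": -11.7}, {"claw": 0, "xyz": [-9, 3.9, 0.4], "yaw": -13}, {"claw": 0, "xyz": [-9.8, 4.2, 0.43], "yaw": -14.3}, {"claw": 0, "xyz": [-10.5, 4.5, 0.45], "yaw": -15.6}])

```text
time_s: 24.37
ee_pos: [528.5, -301.3, 183.1]
tcp_rot: [0.014, 0.378, 0.926, 0.004]
wrist_force: [0.7, -0.9, -0.5]
gripper_width: 0.101
```

send_rows(moves=[{"claw": 0, "xyz": [0, 0, 0], "yaw": -1.3}, {"claw": 0, "xyz": [0, 0, 0], "yaw": -2.6}, {"claw": 0, "xyz": [0, 0, 0], "yaw": -3.9}, {"claw": 0, "xyz": [0, 0, 0], "yaw": -5.2}, {"claw": 0, "xyz": [0, 0, 0], "yaw": -6.5}, {"claw": 0, "xyz": [0, 0, 0], "yaw": -7.8}, {"claw": 0, "xyz": [0, 0, 0], "yaw": -9.1}, {"claw": 0, "xyz": [0, 0, 0], "yaw": -10.4}, {"claw": 0, "xyz": [0, 0, 0], "yaw": -11.7}, {"claw": 0, "xyz": [0, 0, 0], "yaw": -12.6}, {"claw": 0, "xyz": [0, 0, 0], "yaw": -12.6}, {"claw": 0, "xyz": [0, 0, 0], "yaw": -12.6}])

```text
time_s: 25.37
ee_pos: [528.0, -301.0, 181.8]
tcp_rot: [0.013, -0.16, 0.987, -0.003]
wrist_force: [0.6, -0.2, -1.2]
gripper_width: 0.101
```

```bash
python3 s.py
python3 - <<'E'
from h import *
st=state();q=st["tcp_rot"];R=Ro.from_quat([q[1],q[2],q[3],q[0]]).as_matrix();print(R.round(3))
im=read_camera("wrist");cv2.imwrite("pics/w12.png",im)
hsv=cv2.cvtColor(im,cv2.COLOR_BGR2HSV);g=cv2.cvtColor(im,cv2.COLOR_BGR2GRAY)
h=((hsv[...,2]<150)&(hsv[...,1]>60)).astype(np.uint8)[165:200,295:345];P=np.argwhere(h)[:,::-1]+[295,165];print("hole dark",P.min(0),P.max(0),len(P))
for r in (180,186,192,205,220,226,232): print(r,g[r,290:350])
E
```

```text
25.3667 [ 528.  -301.   181.8] F [ 0.6 -0.2 -1.2] M [-0.022 -0.008 -0.051] j6 -54.9 keyang 18.4 tilt [ 0.028 -0.002]
[[-0.948 -0.316  0.028]
 [-0.316  0.949 -0.002]
 [-0.026 -0.01  -1.   ]]
hole dark [307 187] [331 199] 142
180 [172 179 181 181 181 181 181 181 181 181 181 181 181 181 181 182 182 182
 182 182 182 182 182 180 176 176 176 176 176 178 179 178 177 177 174 173
 176 178 182 184 184 184 184 185 184 185 185 185 186 185 186 186 185 186
 186 186 186 186 186 186]
186 [181 191 191 191 191 191 191 191 191 191 191 191 191 191 191 191 191 191
 188 171 137 159 180 184 184 184 184 184 184 184 184 184 184 184 184 184
 184 183 183 180 157 141 169 185 189 189 189 189 189 189 189 188 188 188
 188 188 188 188 188 188]
192 [181 189 190 190 190 191 190 190 190 191 191 191 191 191 191 191 191 190
 176 134  99  94  93  93  95 103 122 147 157 166 171 170 162 148 140 122
 105  96  92  92  91  99 140 175 188 190 191 191 191 190 191 191 190 190
 190 190 191 191 190 191]
205 [184 193 194 194 194 194 194 194 194 194 194 194 194 194 190 145  73  42
  40  40  40  40  40  41  40  40  40  40  40  40  41
[... 166 characters left out ...]
71 172 174 175 173 125  77  76
  83  85  85  85  84  84  84  83  83  83  83  83  83  83  85  86  86  85
  83  79  77 107 156 170 173 173 172 172 172 169 157 139 153 165 168 168
 168 169 170 170 169 161]
226 [137 120 124 157 168 169 170 170 171 171 171 172 173 175 173 132  84  75
  81  84  86  85  85  83  84  83  82  83  82  83  83  84  84  86  85  86
  82  78  78 108 155 171 173 172 172 172 171 171 170 170 170 157 122 126
 139 143 143 143 142 142]
232 [140 163 172 172 170 170 170 171 171 171 171 172 174 175 173 142  95  77
  80  84  84  84  84  83  83  83  82  82  82  82  83  83  84  85  84  85
  82  79  78 108 156 170 173 173 172 172 171 171 170 170 171 170 168 148
 142 144 145 144 145 145]
```

Run:
```python
from h import *
st=state();C=cam("wrist",st);q=st["tcp_rot"];R=Ro.from_quat([q[1],q[2],q[3],q[0]]).as_matrix()
T=np.array(camera_info("wrist")["tool_from_camera"]);K=np.array(camera_info("wrist")["intrinsics"])
def tool(uv,z):
    d=T[:3,:3]@np.linalg.inv(K)@[uv[0],uv[1],1];o=T[:3,3];return (o+d*(z-o[2])/d[2]).round(2)
g=cv2.cvtColor(cv2.imread("pics/w12.png"),cv2.COLOR_BGR2GRAY)
print(g[192:222,317],g[300:325,317])
print("hole w3",onz(cam("wrist",np.load("w3.npy",allow_pickle=True).item()),(319.3,184.5),40))
print("key axis: top",tool((317.5,220),-5),"collar",tool((316.8,226),31))
h=onz(C,(320.5,190.8),40);print("hole",h)
tip=st["ee_pos"]+R@np.array([-0.8,-0.7,67]);print("tip",tip)
d=h-tip;d[2]=0;print("move tool",(R.T@d).round(2))
dz=np.array([0,0,-1.]);print("down in tool",(R.T@dz).round(3), "key z tilt in world ~", (R@np.array([0,-0.013,1])).round(3))
```

```text
[147 103  96  91  66  42  41  41  40  40  40  39  41  40  40  42  47  59
  70  76  80  82  83  82  83  83  83  82  83  83] [ 79  78  79  78  79  78  79  79  79  78  79  86 137 180 183 181 173 156
 145 142 140 140 141 141 141]
hole w3 [ 529.19829187 -299.30672153   40.        ]
key axis: top [23.31 -0.21 -5.  ] collar [ 6.04 -0.68 31.  ]
hole [ 532.07631382 -298.60393226   40.        ]
tip [ 530.92960805 -301.5989637   115.11650188]
move tool [-2.03  2.48  0.03]
down in tool [0.026 0.011 1.   ] key z tilt in world ~ [ 0.032 -0.014 -0.999]
```

send_rows(moves=[{"claw": 0, "xyz": [-0.05, 0.1, 0], "yaw": 0}, {"claw": 0, "xyz": [-0.05, 0.1, 0], "yaw": 0}, {"claw": 0, "xyz": [-0.03, 0.11, 0.6], "yaw": 0}, {"claw": 0, "xyz": [-0.02, 0.11, 1.2], "yaw": 0}, {"claw": 0, "xyz": [0, 0.12, 1.8], "yaw": 0}, {"claw": 0, "xyz": [0.01, 0.125, 2.2], "yaw": 0}, {"claw": 0, "xyz": [0.01, 0.125, 2.2], "yaw": 0}, {"claw": 0, "xyz": [0.01, 0.125, 2.2], "yaw": 0}, {"claw": 0, "xyz": [0.01, 0.125, 2.2], "yaw": 0}])

```text
time_s: 26.17
ee_pos: [529.0, -298.0, 117.2]
tcp_rot: [0.014, -0.16, 0.987, -0.004]
wrist_force: [-0.1, -0.0, -0.1]
gripper_width: 0.097
```

```bash
python3 s.py
python3 - <<'E'
from h import *
st=state();im=read_camera("wrist");cv2.imwrite("pics/w13.png",im)
C=cam("wrist",st);q=st["tcp_rot"];R=Ro.from_quat([q[1],q[2],q[3],q[0]]).as_matrix()
print("tip",st["ee_pos"]+R@np.array([-0.8,-1.1,67]))
# stand top face corners (wood bright mask hull)
hsv=cv2.cvtColor(im,cv2.COLOR_BGR2HSV);m=((hsv[...,1]>60)&(hsv[...,0]<30)&(hsv[...,2]>165)).astype(np.uint8);m[:,:250]=0;m[:,400:]=0;m[:130]=0;m[290:]=0
n,l,s,c=cv2.connectedComponentsWithStats(m);i=1+s[1:,4].argmax();print(s[i])
P=np.argwhere(l>0)[:,::-1].astype(np.float32);W=np.array([onz(C,p,40)[:2] for p in P],np.float32)
print(cv2.minAreaRect(W), [x for x in s[1:] if x[4]>40])
E
```

```text
26.1667 [ 529.  -298.   117.2] F [-0.1 -0.  -0.1] M [-0.042  0.056 -0.003] j6 -54.6 keyang 18.4 tilt [ 0.029 -0.003]
tip [ 532.06099808 -299.03147259   50.23733958]
[ 278  173   81   76 3645]
((532.0492553710938, -298.60052490234375), (60.00554656982422, 60.142276763916016), 16.743526458740234) [array([ 278,  173,   81,   76, 3645], dtype=int32)]
```

Stand top measures 60.0 x 60.1 mm, centred at (532.0, -298.6), and the tip estimate is (532.1, -299.0). Inserting.

send_rows(moves=[{"claw": 0, "xyz": [0.01, 0.01, 0.25], "yaw": 0}, {"claw": 0, "xyz": [0.01, 0.01, 0.5], "yaw": 0}, {"claw": 0, "xyz": [0.02, 0.015, 0.75], "yaw": 0}, {"claw": 0, "xyz": [0.03, 0.02, 1.0], "yaw": 0}, {"claw": 0, "xyz": [0.035, 0.02, 1.2], "yaw": 0}, {"claw": 0, "xyz": [0.035, 0.02, 1.2], "yaw": 0}, {"claw": 0, "xyz": [0.035, 0.02, 1.2], "yaw": 0}])

```text
time_s: 26.8
ee_pos: [528.6, -297.7, 80.5]
tcp_rot: [0.014, -0.16, 0.987, -0.003]
wrist_force: [-0.3, 0.3, -0.6]
gripper_width: 0.102
```

```bash
python3 s.py
```

```text
26.8 [ 528.6 -297.7   80.5] F [-0.3  0.3 -0.6] M [-0.01   0.094  0.038] j6 -54.6 keyang 18.4 tilt [ 0.028 -0.002]
```

send_rows(moves=[{"claw": 0, "xyz": [0, 0, 0.06], "yaw": 0}, {"claw": 0, "xyz": [0, 0, 0.11], "yaw": 0}, {"claw": 0, "xyz": [0, 0, 0.11], "yaw": 0}, {"claw": 0, "xyz": [0, 0, 0.11], "yaw": 0}, {"claw": 0, "xyz": [0, 0, 0.11], "yaw": 0}])

```text
time_s: 27.22
ee_pos: [528.8, -297.8, 77.5]
tcp_rot: [0.014, -0.16, 0.987, -0.004]
wrist_force: [0.4, -0.2, -0.9]
gripper_width: 0.102
```

```bash
python3 s.py
```

```text
27.2167 [ 528.8 -297.8   77.5] F [ 0.4 -0.2 -0.9] M [-0.007  0.028 -0.012] j6 -54.6 keyang 18.4 tilt [ 0.029 -0.003]
```

send_rows(moves=[{"claw": 0.15, "xyz": [0, 0, 0], "yaw": 0}, {"claw": 0.2, "xyz": [0, 0, 0], "yaw": 0}, {"claw": 0.3, "xyz": [0, 0, 0], "yaw": 0}, {"claw": 0.4, "xyz": [0, 0, 0], "yaw": 0}, {"claw": 0.5, "xyz": [0, 0, 0], "yaw": 0}, {"claw": 0.5, "xyz": [0, 0, 0], "yaw": 0}, {"claw": 0.5, "xyz": [0, 0, 0], "yaw": 0}])

```text
time_s: 27.8
ee_pos: [528.8, -297.8, 77.5]
tcp_rot: [0.014, -0.16, 0.987, -0.004]
wrist_force: [-0.3, -0.9, 0.0]
gripper_width: 0.5
```

send_rows(moves=[{"claw": 0.5, "xyz": [0, 0, -0.4], "yaw": 0}, {"claw": 0.5, "xyz": [0, 0, -0.8], "yaw": 0}, {"claw": 0.5, "xyz": [0, 0, -1.6], "yaw": 0}, {"claw": 0.5, "xyz": [0, 0, -2.4], "yaw": 0}, {"claw": 0.5, "xyz": [0, 0, -3.2], "yaw": 0}, {"claw": 0.5, "xyz": [0, 0, -3.2], "yaw": 0}, {"claw": 0.5, "xyz": [0, 0, -3.2], "yaw": 0}])

```text
time_s: 28.38
ee_pos: [527.7, -298.9, 177.8]
tcp_rot: [0.017, -0.16, 0.987, -0.006]
wrist_force: [0.4, -0.4, 0.9]
gripper_width: 0.498
```

```bash
python3 s.py
python3 - <<'E'
from h import *
st=state();im=read_camera("wrist");cv2.imwrite("pics/w14.png",im);C=cam("wrist",st)
D=read_camera("side");S=read_camera("scene");cv2.imwrite("pics/d14.png",D);cv2.imwrite("pics/s14.png",S)
for b in blobs(im,(280,150,75,110),lambda g:(g<95)&(g>50),300):
    w=np.array([onz(C,p,82) for p in cv2.boxPoints(b[2])]);print(b[0],w.mean(0).round(1),np.linalg.norm(w[0]-w[1]).round(1),np.linalg.norm(w[1]-w[2]).round(1))
hsv=cv2.cvtColor(im,cv2.COLOR_BGR2HSV);m=((hsv[...,1]>60)&(hsv[...,0]<30)&(hsv[...,2]>165)).astype(np.uint8);m[:,:260]=0;m[:,380:]=0;m[:130]=0;m[260:]=0
P=np.argwhere(m)[:,::-1];W=np.array([onz(C,p,40)[:2] for p in P],np.float32);print(cv2.minAreaRect(W))
f=lambda i,x,y,w,h:cv2.resize(i[y:y+h,x:x+w],(400,300),interpolation=cv2.INTER_CUBIC)
cv2.imwrite("pics/v14.png",np.vstack([np.hstack([f(im,220,110,200,150),f(D,335,135,80,60)]),np.hstack([f(D,240,200,112,84),f(S,300,145,96,72)])]))
E
```

```text
28.3833 [ 527.7 -298.9  177.8] F [ 0.4 -0.4  0.9] M [-0.01   0.018  0.012] j6 -54.7 keyang 18.4 tilt [ 0.035 -0.007]
908 [ 527.5 -298.8   82. ] 62.4 11.1
((532.0616455078125, -298.5404968261719), (60.1196174621582, 60.036537170410156), 16.578386306762695)
```

View pics/v14.png

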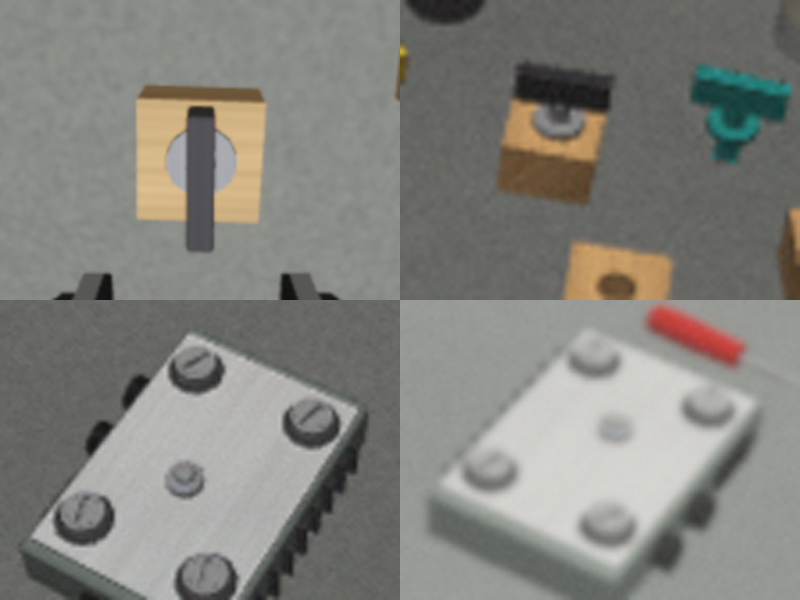

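The final crops show the collar centred on the stand (201,160 against 199.5,160) with the handle upright. The stud's slot at (196,367) is now parallel to the other three, with its head at their level, and the gear has not moved. Handing in.

```bash
python3 -c "
from h import *
print(sign_off())"
```

```text
the job is handed in; nothing more can be done
None
```

I took the key from the farthest stand, pressed the unlocked stud and turned it clockwise. The key went through about 123°, including play in the slot. I then put the key back in its stand and handed in at about 28 s; no verdict was reported.

**Stud:**
- When I let up, the force fell to zero with the tool about 5.6 mm above its pressed height. That fits the head coming up to about 12 mm into its catch; a stuck stud would have released near 9 mm.
- In the final pictures its slot lies parallel to the other three and its head is level with theirs.
- I never felt a torque rise at the stop, so I judged the catch from that release height and the pictures.

**Key:**
- It went down the hole without resistance, and its collar looks centred on the stand, with the handle upright.
- One check disagreed: the handle's measured centre was about 4.5 mm from the hole's centre, against a 6 mm limit. I put this down to the measurement taking in the handle's end face, since the measured length came out at 62.4 mm for a 60 mm handle. The play in the hole allows at most about 4 mm.

**Other points:**
- The gear and the screwdriver look unmoved; I did not check the other bystanders at the end.
- The tool had drifted about 0.03 rad out of vertical by the end.

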